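# Wedge the grinder's cut-off stand level

### The job

The green cut-off stand has lost one rubber foot and sags at that front corner. Pick up the steel wedge, push it nose first under the front edge of the base, beside the bare corner, until the bubble of the level on the base sits between its two lines, and leave it there carrying the stand. Work in under the overhanging grinder without leaning on the stand or the grinder, do not shove the stand out of its place, and leave the other things on the bench where they are.

Things in the scene. Friction and masses are not known exactly. Their poses are not given: they have to be found in the camera images.
- stand: Loose cut-off stand, 5.5 kg; green base plate 300 x 240 x 8 mm. Origin: mid-base on the soles' plane (plate underside 16 mm above). +x from the front (operator's) edge, x = -150, to the rear pivot; y to its left. Feet at x +-125, y +-95: front left and rear right rubber, rear left a screw foot wound up clear, front right lost, so it starts 3.5 deg down to that corner. Flanged sides, open front.
- low_edge (a point): Point on the lower front edge of the base plate (stand frame -150, -50, 16): middle of the free stretch where the wedge goes in, 45 mm beside the bare 24 mm boss of the lost foot. About 9 mm above the bench at the start, 16 mm when level; pushed further in, the wedge tips the stand the other way. Axes as the stand's; push along +x.
- battery (a point): Centre of the black battery (62 long, 68 wide, 62 high) at the tail of the cordless grinder bolted over the base along x. It overhangs the front edge by 70 mm, right above the wedge's place, underside about 120 mm over the bench: a hand pointing straight down does not fit beneath; lean it back about 40 deg, away from the stand.
- bubble (a joint): Reading of the yellow level (170 x 24 x 36 mm, held by magnets, front to back along the right edge of the base): the bubble's offset as slope in rad; 0 midway between the two lines, positive towards the rear (front still low); 0.0175 rad = 1 deg = 6 mm. Starts near +0.036; follows within 0.5 s. Pale bubble in a yellow-green vial, seen from above; between the lines within +-0.0088.
- wedge_center (a point): Loose steel wedge, 120 x 36 mm, 0.45 kg, flat on the bench. x along its length to the thin nose: 3 mm thick at x = +60, rising 1 in 5 to 27 mm at the butt, x = -60; y across. Site 7.5 mm above its underside. It touches the low edge with 30 mm of nose under it and levels at about 65 mm; 55 mm stay outside to hold. Pushing takes 5 to 15 N; it stays where left.
- hammer: Hammer lying on the bench, 260 mm; origin in its middle, on the bench; leave alone.
- spanner: Spanner lying on the bench, 180 mm; origin in its middle, on the bench; leave alone.
- wire_brush: Brush with a wooden handle, lying on the bench, 200 mm; origin in its middle, on the bench; leave alone.
- tube_offcut: Square steel tube offcut, 160 x 30 x 30 mm, lying; origin in its middle, on the bench; leave alone.
- spare_discs: Stack of spare cutting discs, 125 mm across, 12 mm high; origin in its middle, on the bench; leave alone.
- bolt_tin: Open tin of bolts, 72 mm across, 75 mm high; origin in its middle, on the bench; leave alone.
- oak_block: Wooden block 90 x 60 x 45 mm; origin in its middle, on the bench; leave alone.
Not all that is in view belongs to the job. Leave any blue look-alike of the part that bears wedge_center alone.

How it is judged:
By the outcome, as a careful person would: the job done as asked, in the order asked, and still so for the second after the job is handed in, with the robot touching nothing.
It also fails if it takes over 45 s, if anything falls off the work surface, if the arm or the gripper's body presses on something with over 40 N, if the wrist force passes 120 N, or if a joint passes its speed limit or range.

### The arm

A 7-joint arm with a two-finger parallel gripper is mounted at the origin on the work surface. World frame = base frame: x ahead of the robot, y to its left, z up, the work surface at z = 0. Lengths are in m, angles in rad, forces in N, time in s.
With the tool pointing down it reaches from about 0.4 to 0.85 m from the base axis. Payload 10.4 kg.
Tool frame: the origin (TCP) lies on the centre line of the jaws, within the pads' length; the fingertips stand 22 mm ahead of it and the grasp point (between the pads) lies 3 mm ahead of it; z points along the fingers, y is the direction in which the jaws open and shut (so a half turn about z gives the same grasp; the last joint's range is limited). The gripper opens to 85 mm and grips with 20 to 120 N. Pads are 22 mm wide; open, the fingers measure 114 mm over their backs; the gripper's body (76 mm by 85 mm) begins 54 mm behind the grasp point. The pads swing forward as they close: fully open they stand 13 mm farther back than shut.
Start: joints at [-1.35, 0.332, -0.065, 1.46, 0.022, 1.35, -0.088], TCP at [0.151, 0.607, 0.215] pointing down, gripper open.
Joint ranges: [-2.6, 2.6], [-0.5, 2.12], [-1.47, 1.34], [0.16, 2.42], [-1.27, 4.41], [0.06, 2.06], [-2.6, 2.6]. Speed limits (rad/s): [2.22, 2.22, 2.79, 2.79, 3.14, 3.14, 3.14].

### API

Orientations are given as a unit quaternion [x, y, z, w].
In Python, from workcell import manip gives the robot as it stands. The module is installed in compiled form; this text tells all that it offers.
- The arm moves only by the shell command python3 -m crank 'ROWS' [FORCE]. ROWS is JSON, a list of rows, each a list of 3 entries, a list of its own where there are three numbers: the opening, from -1 (shut) to 1 (fully open), then the shift along the tool's x, y, z normalised to -1 to 1, where 1 is 80 mm, then the turn, a rotation vector about the tool's x, y, z normalised to -1 to 1, where 1 is pi/4 rad. In form: [[jaw, [tx, ty, tz], [ax, ay, az]], ...]. A call has exactly 5 rows; each row shifts and turns the commanded pose from where the row before left it, along the tool's axes as they then stand; what a row does not reach is not made up. A row lasts 1/10 s, in which the tool goes at most 50 mm and 8.59 degrees, less where a joint would pass 70% of its speed; a pose out of reach is approached as far as the arm can. A call with a number of a shift or a turn outside -1 to 1 is refused whole. A call with a gripper value outside its range is refused whole. The fingers move at their own pace and stop on an object; FORCE is the grip in N (left out, the last holds). Time passes only in rows, so rows that do not move let the fingers close, or fill a call up. It gives the time, the measured TCP pose, the force and the opening at its end, in the units of the state.
- manip.get_obs(): the state, without advancing time (a new reading comes with each control period).
- manip.camera(name): name is "scene" or "side" or "wrist"; returns the picture (420x560x3 uint8, blue, green, red); there is no depth.
- manip.camera_info(name): a dict with "K" (3x3 intrinsics, pixels), "camera_from_world" (4x4, takes a point from world to camera coordinates); the wrist camera has in their place "mount" (4x4, takes a point from camera to tool coordinates, whose origin is the TCP and whose axes are the flange's). Camera axes: x right, y down, z forward; pixel columns grow to the right and rows downward; lengths in m; the calibration is good to about 2 mm. A picture is of the moment at which its call begins: read the wrist's pose just before it. camera_info takes no time and is no camera call.
- manip.hand_in(): hands the job in, once; it reports no verdict.
The state is a dict: "clock": time; "joint_pos": joint angles; "joint_velocities": joint speeds; "tau": joint torques, N m; "position": TCP position; "ee_rot": TCP orientation; "ft_force": force on the tool from outside, world axes, zero at the start; "torque": the same for the moment, N m; "grip_width": opening from 0.0 (shut) to 1.0 (fully open).
Only numpy, scipy, OpenCV 4.12 (cv2) and the standard library are available. Lean on these libraries where they do the work, as an engineer would, in place of code of your own. Each camera call takes 0.05 s, during which the arm holds its last target.

## Working session

There is one attempt and no reset: what is moved stays moved. The work goes in short steps, Python scripts to look and compute and a shell command to move; the robot and the scene stay as the last step left them, time stands still between calls to the robot, and variables do not carry over. Pictures are saved under pics/ and viewed, and the job is handed in when it is done.

```bash
ls; mkdir -p pics
python3 - <<'E'
from workcell import manip
import cv2
o=manip.get_obs(); print(o)
for n in("scene","side","wrist"):
    cv2.imwrite(f"pics/{n}0.png",manip.camera(n)); print(n,manip.camera_info(n))
E
```

```text
pics
{'clock': 0.0, 'joint_pos': array([-1.34961308,  0.33288558, -0.06471137,  1.4609325 ,  0.02161148,
        1.34991225, -0.08849165]), 'joint_velocities': array([ 3.12466916e-04,  1.51344481e-03, -1.07563374e-04, -3.50949964e-04,
        3.15662769e-04, -2.53264905e-03,  5.22373240e-05]), 'tau': array([-1.49375392e-04, -6.25437570e+01,  4.92240465e-02, -3.91613102e+01,
        1.61247054e-02,  9.89572029e-03, -4.72467931e-07]), 'position': array([0.15076706, 0.60613093, 0.21431164]), 'ee_rot': array([ 1.21568924e-01,  9.92582731e-01, -7.19030029e-04, -5.06085159e-05]), 'ft_force': array([-0.2235888, -0.0073814, -0.7987188]), 'torque': array([ 0.00177973, -0.00806038,  0.05020636]), 'grip_width': 0.9964871731958586}
scene {'K': array([[504.26054234,   0.        , 281.91213455],
       [  0.        , 504.26054234, 208.71615828],
       [  0.        ,   0.        ,   1.        ]]), 'camera_from_world': array([[-0.81258862,  0.58262269,  0.01582824,  0.45232257],
       [ 0.44374332,  0.63604312, -0.63130105, -0.24119223],
       [-0.37787776, -0.50596438, -0.77537633,  1.86362672],
[... 314 characters left out ...]
     [-0.44328731, -0.61829756, -0.64900269,  0.2149149 ],
       [ 0.35867569,  0.54118857, -0.76056997,  0.83167625],
       [ 0.        ,  0.        ,  0.        ,  1.        ]])}
wrist {'K': array([[361.20396724,   0.        , 279.37922687],
       [  0.        , 361.20396724, 209.42214923],
       [  0.        ,   0.        ,   1.        ]]), 'mount': array([[ 2.63455867e-04, -9.51634564e-01, -3.07232139e-01,
         7.81811554e-02],
       [ 9.99999795e-01,  7.12661131e-05,  6.36771000e-04,
        -5.19141643e-04],
       [-5.84078052e-04, -3.07232243e-01,  9.51634387e-01,
        -1.59579516e-01],
       [ 0.00000000e+00,  0.00000000e+00,  0.00000000e+00,
         1.00000000e+00]])}
```

View pics/scene0.png

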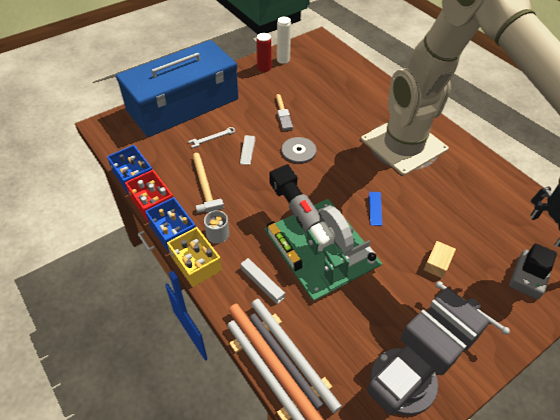

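View pics/side0.png

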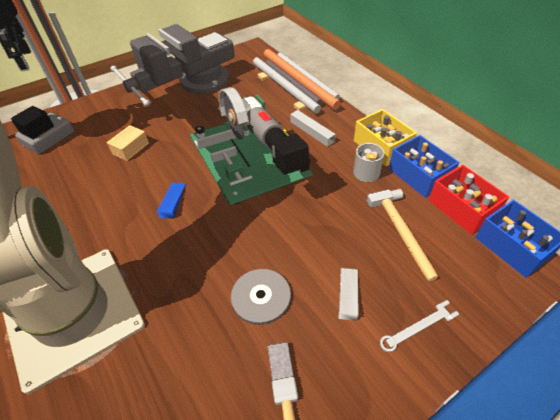

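View pics/wrist0.png

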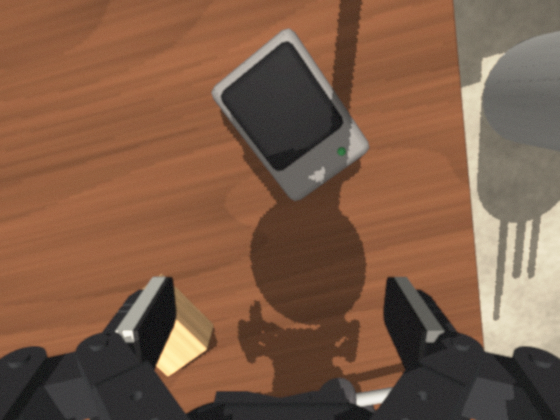

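```bash
cat > h.py <<'E'
import numpy as np,cv2
from workcell import manip
from scipy.spatial.transform import Rotation as R
def ray(n,u,v,z):
    c=manip.camera_info(n);K=c["K"];T=np.linalg.inv(c["camera_from_world"])
    d=T[:3,:3]@np.linalg.inv(K)@[u,v,1];o=T[:3,3]
    return o+d*(z-o[2])/d[2]
def proj(n,p):
    c=manip.camera_info(n);q=c["camera_from_world"]@np.r_[p,1];q=c["K"]@q[:3];return q[:2]/q[2]
def crop(src,x0,y0,x1,y1,s,out):
    im=cv2.imread(src)[y0:y1,x0:x1];cv2.imwrite(out,cv2.resize(im,None,fx=s,fy=s,interpolation=cv2.INTER_CUBIC))
E
python3 - <<'E'
from h import *
crop("pics/side0.png",310,250,410,330,6,"pics/c1.png")
crop("pics/side0.png",180,80,350,210,4,"pics/c2.png")
crop("pics/scene0.png",225,120,325,195,6,"pics/c3.png")
crop("pics/scene0.png",250,160,390,300,4,"pics/c4.png")
for n,u,v in [("side",348,293),("scene",247,150),("scene",262,280),("scene",375,208),("side",172,200),("scene",268,228),("scene",313,298),("scene",380,262),("side",235,200),("side",312,177)]: print(n,u,v,ray(n,u,v,.01).round(3))
E
```

```text
side 348 293 [ 0.492 -0.297  0.01 ]
scene 247 150 [ 0.501 -0.293  0.01 ]
scene 262 280 [0.761 0.186 0.01 ]
scene 375 208 [0.305 0.173 0.01 ]
side 172 200 [0.298 0.166 0.01 ]
scene 268 228 [0.639 0.039 0.01 ]
scene 313 298 [0.676 0.318 0.01 ]
scene 380 262 [0.435 0.338 0.01 ]
side 235 200 [0.429 0.072 0.01 ]
side 312 177 [0.638 0.024 0.01 ]
```

View pics/c1.png

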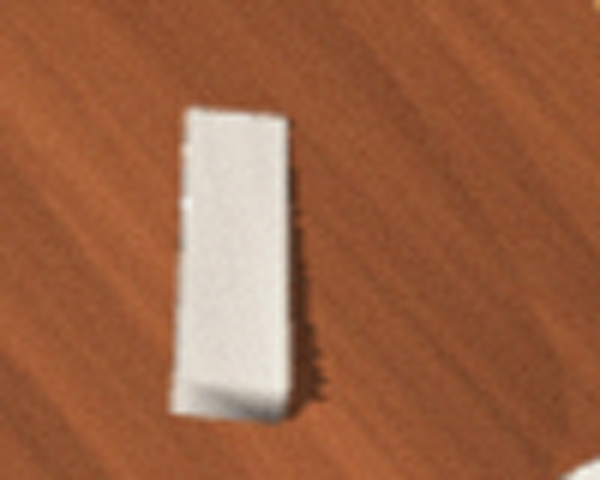

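View pics/c2.png

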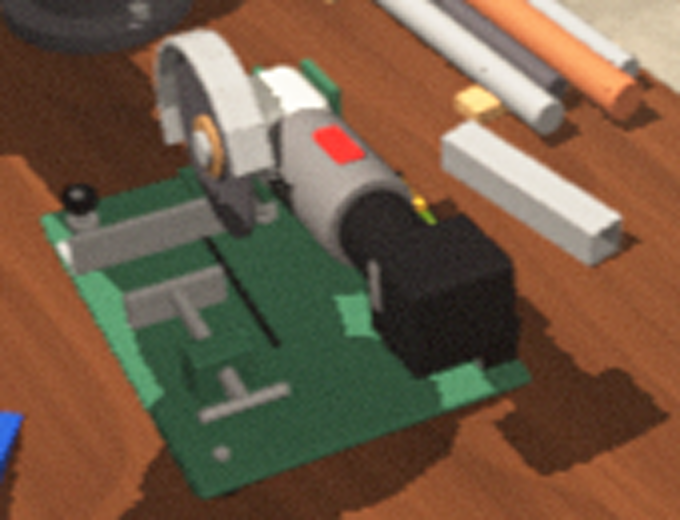

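View pics/c3.png

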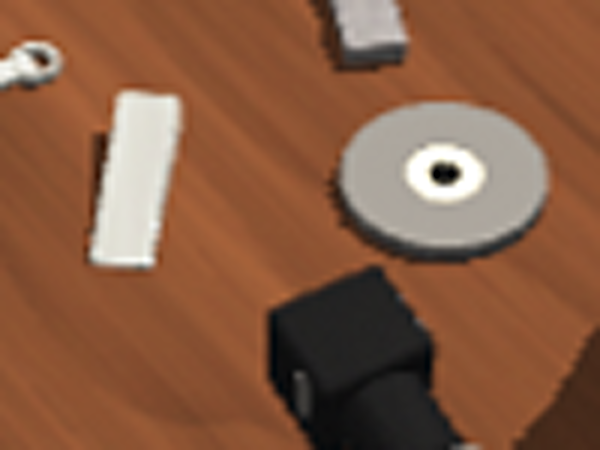

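View pics/c4.png

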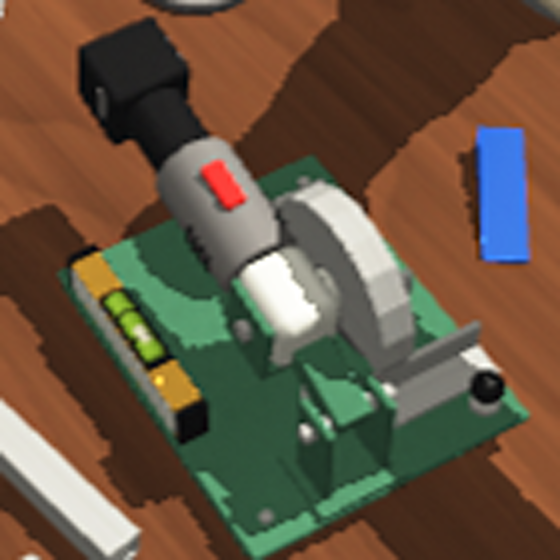

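Run:
```python
from h import *
# stand corners, top of plate, tilt heights
C={'FL':(-150,120,.0243),'FR':(-150,-120,.0127),'RR':(150,-120,.0237),'RL':(150,120,.0354)}
px=[('scene','FR',266.5,228.75),('scene','FL',328,199.3),('scene','RR',315.5,298.3),('scene','RL',381.7,263),
('side','FL',231.2,203.7),('side','FR',312,173.7),('side','RL',190.7,133.7)]
P=[];Q=[]
for n,k,u,v in px:
    w=ray(n,u,v,C[k][2]);print(n,k,w.round(3));P.append([C[k][0]/1e3,C[k][1]/1e3]);Q.append(w[:2])
P=np.array(P);Q=np.array(Q);pc=P.mean(0);qc=Q.mean(0)
H=(P-pc).T@(Q-qc);a=np.arctan2(H[0,1]-H[1,0],H[0,0]+H[1,1])
Rm=np.array([[np.cos(a),-np.sin(a)],[np.sin(a),np.cos(a)]]);t=qc-Rm@pc
print("stand yaw",np.degrees(a),t,"res",((Q-(P@Rm.T+t))*1e3).round(1).tolist())
print("low_edge",Rm@[-.15,-.05]+t,'FRcorner',Rm@[-.15,-.12]+t)
# wedge mask
for n,(x0,y0,x1,y1) in {'side':(325,258,372,330),'scene':(232,128,262,170)}.items():
    im=cv2.imread(f"pics/{n}0.png");hsv=cv2.cvtColor(im,cv2.COLOR_BGR2HSV)
    m=np.zeros(im.shape[:2],np.uint8);m[y0:y1,x0:x1]=((hsv[...,1]<90)&(hsv[...,2]>90))[y0:y1,x0:x1]*255
    c=max(cv2.findContours(m,0,1)[0],key=cv2.contourArea);print(n,cv2.approxPolyDP(c,2,True)[:,0].tolist(),cv2.boxPoints(cv2.minAreaRect(c)).tolist())
for k,(u,v) in {'hamhead':(210,205),'hamend':(197,156),'tin':(216,238),'discs':(299,150),'spL':(192,143),'spR':(234,130),'battop':(284,180)}.items(): print(k,ray('scene',u,v,.18 if k=='battop' else .01).round(3))
```

```text
scene FR [0.646 0.041 0.013]
scene FL [0.417 0.064 0.024]
scene RR [0.676 0.329 0.024]
scene RL [0.448 0.353 0.035]
side FL [0.41  0.055 0.024]
side FR [0.643 0.032 0.013]
side RL [0.444 0.35  0.035]
stand yaw 83.86858696996882 [0.54570213 0.1941949 ] res [[-3.2, 8.3], [6.5, 6.1], [-5.0, -1.9], [5.9, -2.8], [-0.0, -3.3], [-5.7, -0.4], [1.5, -6.1]]
low_edge [0.57939473 0.03971251] FRcorner [0.64899429 0.03223587]
side [[341, 268], [338, 318], [356, 319], [357, 270]] [[337.8196105957031, 318.698486328125], [340.3086242675781, 267.673583984375], [360.2124938964844, 268.64453125], [357.7234802246094, 319.66943359375]]
scene [[245, 135], [240, 163], [249, 164], [254, 136]] [[238.9282989501953, 163.04905700683594], [244.35093688964844, 134.12831115722656], [255.4603729248047, 136.21131896972656], [250.03773498535156, 165.13206481933594]]
hamhead [ 0.741 -0.147  0.01 ]
hamend [ 0.664 -0.368  0.01 ]
tin [ 0.794 -0.021  0.01 ]
discs [ 0.347 -0.186  0.01 ]
spL [ 0.646 -0.437  0.01 ]
spR [ 0.483 -0.409  0.01 ]
battop [0.571 0.026 0.18 ]
```

Run:
```python
from h import *
for n,l in {'side':[(341,268,.003),(357.5,269.3,.003),(340,314,.027),(358,315,.027),(338.5,318.5,0.),(356.5,319.5,0.)],
 'scene':[(240,164,.003),(250.5,164.5,.003),(244.7,135,.027),(254.8,136,.027)]}.items():
  w=[ray(n,*q) for q in l]
  for a in w: print(n,a.round(4))
  nose=(w[0]+w[1])/2; butt=(w[2]+w[3])/2; d=(nose-butt)[:2]; print(n,'mid',((nose+butt)/2).round(4),'len',np.linalg.norm(d),'yaw',np.degrees(np.arctan2(d[1],d[0])), 'butt',butt)
```

```text
side [ 0.5226 -0.2375  0.003 ]
side [ 0.5502 -0.2612  0.003 ]
side [ 0.4418 -0.3295  0.027 ]
side [ 0.4695 -0.3516  0.027 ]
side [ 0.4431 -0.3264  0.    ]
side [ 0.4715 -0.3491  0.    ]
side mid [ 0.496  -0.2949  0.015 ] len 0.12179815462280295 yaw 48.476910421584066 butt [ 0.45564521 -0.34053918  0.027     ]
scene [ 0.5565 -0.2542  0.003 ]
scene [ 0.5274 -0.231   0.003 ]
scene [ 0.4747 -0.3479  0.027 ]
scene [ 0.4474 -0.3226  0.027 ]
scene mid [ 0.5015 -0.2889  0.015 ] len 0.1230073338586281 yaw 48.88402279128815 butt [ 0.46107359 -0.33526763  0.027     ]
```

```bash
python3 -m crank '[[1,[0,0,-0.6],[0,0,0]],[1,[0,0,-0.6],[0,0,0]],[1,[0,0,-0.6],[0,0,0]],[1,[0,0,-0.6],[0,0,0]],[1,[-0.3,0,0],[0,0,0.05]]]'
python3 -m crank '[[1,[-0.6,0,0],[0,0,0.105]],[1,[-0.6,0,0],[0,0,0.105]],[1,[-0.6,0,0],[0,0,0.105]],[1,[-0.6,0,0],[0,0,0.105]],[1,[-0.6,0,0],[0,0,0.105]]]'
```

```text
clock: 0.65
position: [0.1711, 0.6028, 0.4143]
ee_rot: [0.138, 0.99, 0.005, -0.001]
ft_force: [0.5, 1.5, 0.1]
grip_width: 1.002
clock: 1.15
position: [0.3906, 0.4964, 0.4064]
ee_rot: [0.342, 0.94, -0.0, -0.0]
ft_force: [1.4, 0.3, 0.3]
grip_width: 0.999
```

```bash
for i in 1; do python3 -m crank '[[1,[-0.6,0,0],[0,0,0.105]],[1,[-0.6,0,0],[0,0,0.105]],[1,[-0.6,0,0],[0,0,0.105]],[1,[-0.6,0,0],[0,0,0.105]],[1,[-0.6,0,0],[0,0,0.105]]]'; done
python3 -m crank '[[1,[-0.6,0,0],[0,0,0.105]],[1,[-0.6,0,0],[0,0,0.105]],[1,[-0.6,0,0],[0,0,0.105]],[1,[-0.6,0,0],[0,0,0.105]],[1,[-0.6,0,0],[0,0,0.105]]]'
python3 -m crank '[[1,[-0.6,0,0],[0,0,0.105]],[1,[-0.6,0,0],[0,0,0.105]],[1,[-0.6,0,0],[0,0,0.105]],[1,[-0.6,0,0],[0,0,0.105]],[1,[-0.6,0,0],[0,0,0.105]]]'
```

```text
clock: 1.65
position: [0.5455, 0.3151, 0.4064]
ee_rot: [0.527, 0.85, -0.0, -0.0]
ft_force: [0.3, 0.1, 0.1]
grip_width: 1.003
clock: 2.15
position: [0.6147, 0.087, 0.4064]
ee_rot: [0.69, 0.724, -0.0, -0.0]
ft_force: [0.5, 0.0, 0.2]
grip_width: 0.998
clock: 2.65
position: [0.5867, -0.1498, 0.4065]
ee_rot: [0.824, 0.567, -0.0, -0.0]
ft_force: [0.9, 0.2, -0.5]
grip_width: 1.002
```

```bash
python3 -m crank '[[1,[-0.6,0,0],[0,0,0.09]],[1,[-0.6,0,0],[0,0,0.09]],[1,[-0.6,0,0],[0,0,0.09]],[1,[-0.6,0,0.3],[0,0,0.09]],[1,[-0.6,0,0.3],[0,0,0.09]]]'
python3 - <<'E'
from h import *
o=manip.get_obs();print(o['position'],o['ee_rot'],o['joint_pos'])
im=manip.camera('wrist');cv2.imwrite('pics/w1.png',im)
E
```

```text
clock: 3.15
position: [0.4748, -0.3535, 0.3618]
ee_rot: [0.911, 0.413, 0.0, 0.0]
ft_force: [1.1, -0.3, -0.6]
grip_width: 0.998
[ 0.47479059 -0.35353757  0.36175104] [9.10542410e-01 4.13415459e-01 2.16647566e-04 3.61148118e-04] [-0.03705924  0.26510801  0.77267121  1.32553108 -0.18427671  1.62231358
 -0.01029683]
```

View pics/w1.png

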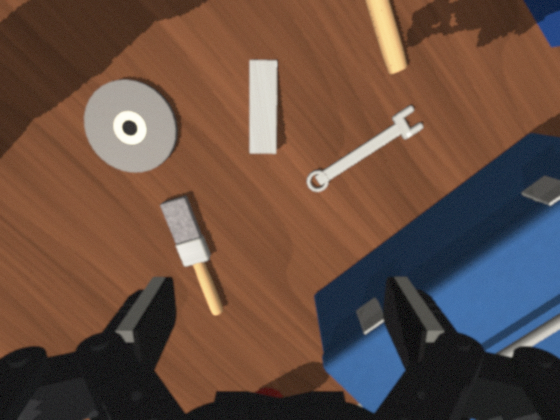

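```bash
cat >> h.py <<'E'
def wray(o,u,v,z):
    c=manip.camera_info('wrist');M=c['mount'];Rt=R.from_quat(o['ee_rot']).as_matrix()
    org=o['position']+Rt@M[:3,3];d=Rt@M[:3,:3]@np.linalg.inv(c['K'])@[u,v,1]
    return org+d*(z-org[2])/d[2]
E
python3 - <<'E'
from h import *
o=manip.get_obs()
im=cv2.imread('pics/w1.png');hsv=cv2.cvtColor(im,cv2.COLOR_BGR2HSV)
m=np.zeros(im.shape[:2],np.uint8);m[45:170,235:295]=((hsv[...,1]<80)&(hsv[...,2]>100))[45:170,235:295]*255
c=max(cv2.findContours(m,0,1)[0],key=cv2.contourArea);print(cv2.approxPolyDP(c,2,True)[:,0].tolist(),cv2.minAreaRect(c))
b=cv2.boundingRect(c);
for nm,u,v,z in [('noseL',249.5,60,.003),('noseR',277,60,.003),('buttL',249,153.5,.027),('buttR',277,153.5,.027),('tb',318,295,.1),('tb0',318,295,.2),('brush',220,312,.02),('brushh',180,200,.02)]:
    print(nm,wray(o,u,v,z).round(4))
E
```

```text
[[251, 59], [249, 152], [275, 153], [277, 60]] ((263.0, 106.0), (94.0, 28.0), 90.0)
noseL [ 0.5171 -0.2449  0.003 ]
noseR [ 0.5441 -0.2692  0.003 ]
buttL [ 0.4356 -0.3327  0.027 ]
buttR [ 0.464  -0.3582  0.027 ]
tb [ 0.3875 -0.5246  0.1   ]
tb0 [ 0.4196 -0.4712  0.2   ]
brush [ 0.2251 -0.4865  0.02  ]
brushh [ 0.3144 -0.3154  0.02  ]
```

Run:
```python
from h import *
crop("pics/scene0.png",70,30,270,150,4,"pics/c5.png")
```

```text
(no output)
```

View pics/c5.png

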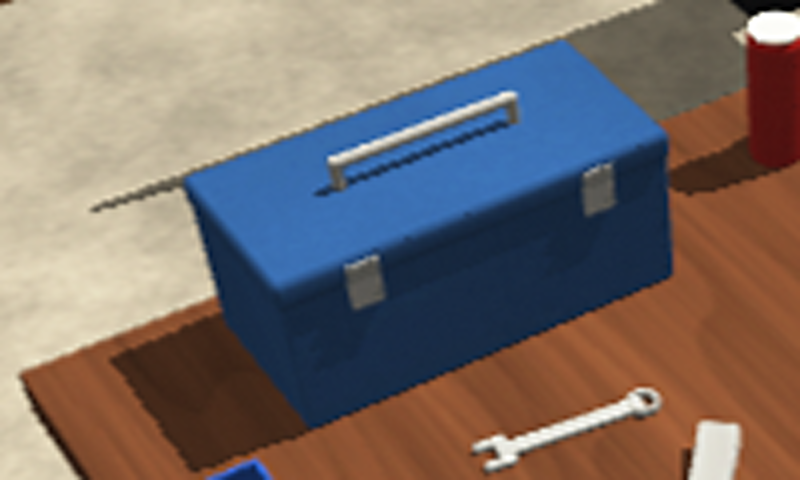

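Run:
```python
from h import *
print(ray('scene',148,136.75,0),ray('scene',238,98.25,0))
p=ray('scene',238,98.25,0)
for h in (.12,.15,.18,.2): print(h,proj('scene',[p[0],p[1],h]),ray('scene',237,63.75,h), wray(manip.get_obs(),318,295,h))
```

```text
[ 0.75850115 -0.56834464  0.        ] [ 0.36466221 -0.5687203   0.        ]
0.12 [236.37127514  73.00748145] [ 0.33085039 -0.61749356  0.12      ] [ 0.39393629 -0.513915    0.12      ]
0.15 [235.93913296  66.30999854] [ 0.35267506 -0.58016568  0.15      ] [ 0.40357336 -0.49790754  0.15      ]
0.18 [235.49626281  59.44624993] [ 0.37449973 -0.54283779  0.18      ] [ 0.41321043 -0.48190008  0.18      ]
0.2 [235.19485713  54.77496471] [ 0.38904952 -0.51795253  0.2       ] [ 0.41963515 -0.47122844  0.2       ]
```

```bash
python3 -m crank '[[1,[0,0,0],[0,0.19,0]],[1,[0,0,0],[0,0.19,0]],[1,[0,0,0],[0,0.19,0]],[1,[0,0,0],[0,0.19,0]],[1,[0,0,0],[0,0.19,0]]]'
cat >> h.py <<'E'
def rep(target=None,Rt=None):
    o=manip.get_obs();M=R.from_quat(o['ee_rot']).as_matrix()
    print('t',o['clock'],'pos',o['position'].round(4),'q',o['joint_pos'].round(3),'F',o['ft_force'].round(1),'g',round(o['grip_width'],3))
    print('toolx',M[:,0].round(3),'tooly',M[:,1].round(3),'toolz',M[:,2].round(3))
    if target is not None: print('shift rows(/80mm)',(M.T@(np.array(target)-o['position'])/.08).round(3))
    if Rt is not None: print('turn(/45deg)',(R.from_matrix(M.T@Rt).as_rotvec()/(np.pi/4)).round(3))
    return o
def goal(yaw,lean):
    y,l=np.radians([yaw,lean]);f=np.array([np.cos(y),np.sin(y),0]);u=np.array([0,0,1.])
    z=np.sin(l)*f-np.cos(l)*u;x=np.cos(l)*f+np.sin(l)*u
    return np.c_[x,np.cross(z,x),z]
E
python3 - <<'E'
from h import *
f=np.array([np.cos(np.radians(48)),np.sin(np.radians(48)),0]);c=np.array([.492,-.300,0])
g=goal(48,50);tcp=c-.041*f+[0,0,.12]-g[:,2]*.003
print(tcp);rep(tcp,g)
E
```

```text
clock: 3.7
position: [0.4758, -0.3524, 0.3635]
ee_rot: [0.846, 0.386, 0.335, -0.151]
ft_force: [0.7, -0.1, -0.0]
grip_width: 0.998
[ 0.46302789 -0.33217678  0.12192836]
t 3.7 pos [ 0.4758 -0.3524  0.3635] q [ 0.417  0.358  0.734  1.422 -0.925  1.768  0.404] F [ 0.7 -0.1 -0. ] g 0.998
toolx [0.478 0.552 0.683] tooly [ 0.754 -0.656  0.003] toolz [ 0.45   0.514 -0.73 ]
shift rows(/80mm) [-2.    -0.296  2.263]
turn(/45deg) [-0.013  0.153  0.018]
```

```bash
python3 -m crank '[[1,[-0.4,-0.06,0.45],[0,0.15,0.02]],[1,[-0.4,-0.06,0.45],[0,0,0]],[1,[-0.4,-0.06,0.45],[0,0,0]],[1,[-0.4,-0.06,0.45],[0,0,0]],[1,[-0.4,-0.06,0.45],[0,0,0]]]'
python3 - <<'E'
from h import *
f=np.array([np.cos(np.radians(48)),np.sin(np.radians(48)),0]);c=np.array([.492,-.300,0])
g=goal(48,50);tcp=c-.041*f+[0,0,.0255]-g[:,2]*.003
print(tcp);rep(tcp,g)
cv2.imwrite('pics/w2.png',manip.camera('wrist'))
cv2.imwrite('pics/s2.png',manip.camera('side'))
E
```

```text
clock: 4.2
position: [0.4743, -0.3133, 0.1217]
ee_rot: [0.829, 0.37, 0.38, -0.176]
ft_force: [0.8, 0.1, -0.1]
grip_width: 1.002
[ 0.46302789 -0.33217678  0.02742836]
t 4.2 pos [ 0.4743 -0.3133  0.1217] q [ 0.476  0.563  0.638  1.775 -1.102  1.517  0.807] F [ 0.8  0.1 -0.1] g 1.002
toolx [0.438 0.48  0.76 ] tooly [ 0.748 -0.664 -0.011] toolz [ 0.499  0.574 -0.649]
shift rows(/80mm) [-1.071  0.064  0.559]
turn(/45deg) [-0.017  0.011 -0.005]
```

View pics/w2.png

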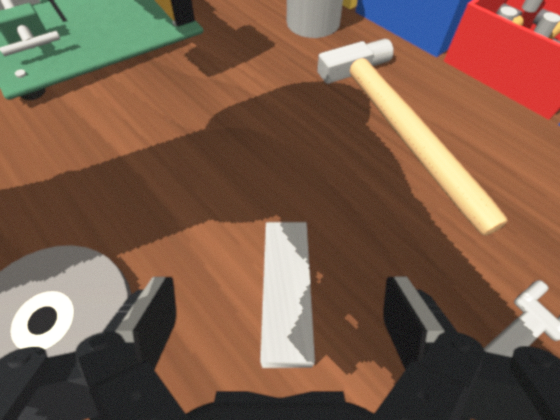

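View pics/s2.png

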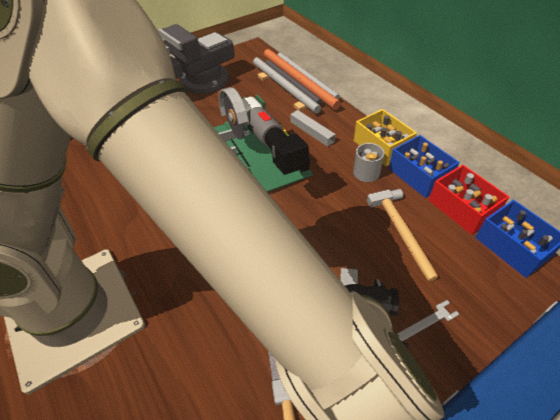

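Run:
```python
from h import *
crop('pics/w2.png',240,200,340,390,3,'pics/c6.png')
o=manip.get_obs()
w={k:wray(o,*p) for k,p in dict(nl=(266,222.5,.003),nr=(306.5,223,.003),bl=(261.5,361.5,.027),br=(314,361.5,.027)).items()}
for k in w: print(k,w[k].round(4))
n=(w['nl']+w['nr'])/2;b=(w['bl']+w['br'])/2;d=n-b
print('mid',(n+b)/2,np.hypot(*d[:2]),np.degrees(np.arctan2(d[1],d[0])))
```

```text
nl [ 0.5213 -0.2347  0.003 ]
nr [ 0.5476 -0.2592  0.003 ]
bl [ 0.4431 -0.3242  0.027 ]
br [ 0.4689 -0.3471  0.027 ]
mid [ 0.495218   -0.29128938  0.015     ] 0.11844314967875054 48.49871026943578
```

View pics/c6.png

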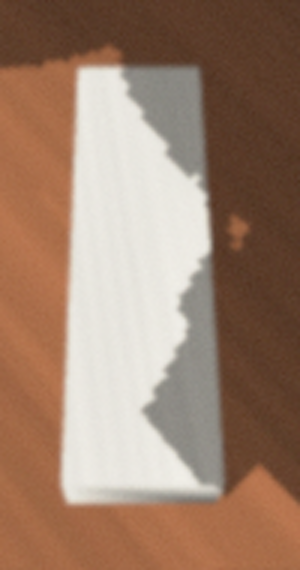

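Run:
```python
from h import *
f=np.array([np.cos(np.radians(48.4)),np.sin(np.radians(48.4)),0]);c=np.array([.495,-.292,0])
g=goal(48.4,50);tcp=c-.041*f+[0,0,.0255]-g[:,2]*.003
print(tcp);rep(tcp,g)
```

```text
[ 0.46625323 -0.32437826  0.02742836]
t 4.3 pos [ 0.4729 -0.3102  0.1181] q [ 0.476  0.567  0.635  1.779 -1.1    1.518  0.805] F [ 0.3  1.2 -0.8] g 0.998
toolx [0.442 0.475 0.761] tooly [ 0.749 -0.662 -0.022] toolz [ 0.494  0.579 -0.649]
shift rows(/80mm) [-0.984  0.079  0.591]
turn(/45deg) [-0.019  0.01  -0.02 ]
```

```bash
python3 -m crank '[[1,[-0.24,0.02,0.14],[-0.02,0,-0.02]],[1,[-0.24,0.02,0.14],[0,0,0]],[1,[-0.24,0.02,0.14],[0,0,0]],[1,[-0.1,0.02,0.06],[0,0,0]],[1,[0,0,0],[0,0,0]]]'
python3 - <<'E'
from h import *
f=np.array([np.cos(np.radians(48.4)),np.sin(np.radians(48.4)),0]);c=np.array([.495,-.292,0])
g=goal(48.4,50);tcp=c-.041*f+[0,0,.0255]-g[:,2]*.003
print(tcp);rep(tcp,g)
E
```

```text
clock: 4.8
position: [0.4708, -0.3291, 0.0494]
ee_rot: [0.828, 0.374, 0.384, -0.167]
ft_force: [-0.0, 0.5, 0.2]
grip_width: 0.999
[ 0.46625323 -0.32437826  0.02742836]
t 4.8 pos [ 0.4708 -0.3291  0.0494] q [ 0.537  0.69   0.594  1.775 -1.166  1.467  0.942] F [-0.   0.5  0.2] g 0.999
toolx [0.426 0.49  0.76 ] tooly [ 0.747 -0.665  0.011] toolz [ 0.511  0.563 -0.649]
shift rows(/80mm) [-0.204 -0.085  0.183]
turn(/45deg) [0.011 0.011 0.009]
```

```bash
python3 -m crank '[[1,[-0.1,-0.04,0.1],[0.01,0.01,0.01]],[1,[-0.1,-0.04,0.07],[0,0,0]],[1,[0,0,0],[0,0,0]],[1,[0,0,0],[0,0,0]],[1,[0,0,0],[0,0,0]]]'
python3 - <<'E'
from h import *
f=np.array([np.cos(np.radians(48.4)),np.sin(np.radians(48.4)),0]);c=np.array([.495,-.292,0])
g=goal(48.4,50);tcp=c-.041*f+[0,0,.0255]-g[:,2]*.003
print(tcp);rep(tcp,g)
cv2.imwrite('pics/w3.png',manip.camera('wrist'))
E
```

```text
clock: 5.3
position: [0.4661, -0.3244, 0.0282]
ee_rot: [0.827, 0.371, 0.385, -0.173]
ft_force: [0.3, -0.7, 0.5]
grip_width: 0.996
[ 0.46625323 -0.32437826  0.02742836]
t 5.3 pos [ 0.4661 -0.3244  0.0282] q [ 0.553  0.723  0.576  1.785 -1.179  1.458  0.973] F [ 0.3 -0.7  0.5] g 0.996
toolx [0.427 0.481 0.765] tooly [ 0.747 -0.664  0.   ] toolz [ 0.509  0.572 -0.643]
shift rows(/80mm) [-0.006  0.001  0.007]
turn(/45deg) [ 0.001  0.001 -0.   ]
```

View pics/w3.png

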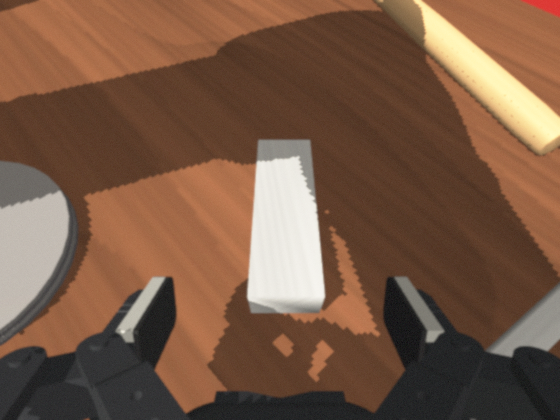

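```bash
python3 -m crank '[[-1,[0,0,0],[0,0,0]],[-1,[0,0,0],[0,0,0]],[-1,[0,0,0],[0,0,0]],[-1,[0,0,0],[0,0,0]],[-1,[0,0,0],[0,0,0]]]' 70
python3 - <<'E'
from h import *
rep()
cv2.imwrite('pics/w4.png',manip.camera('wrist'))
E
```

```text
clock: 5.85
position: [0.4659, -0.3243, 0.0277]
ee_rot: [0.827, 0.371, 0.385, -0.173]
ft_force: [0.8, 0.8, 0.7]
grip_width: 0.148
t 5.85 pos [ 0.4659 -0.3243  0.0277] q [ 0.553  0.723  0.576  1.785 -1.179  1.457  0.973] F [0.8 0.8 0.7] g 0.148
toolx [0.428 0.481 0.765] tooly [ 0.747 -0.664 -0.   ] toolz [ 0.508  0.572 -0.643]
```

View pics/w4.png

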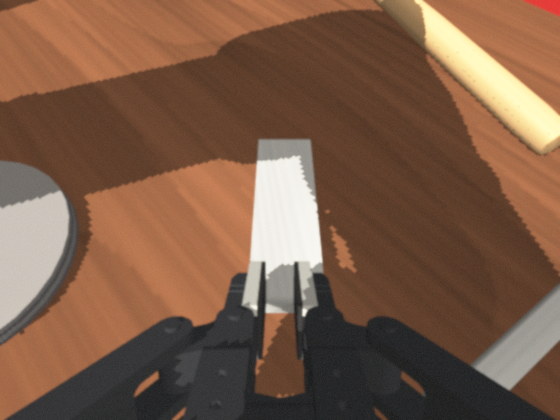

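```bash
python3 - <<'E'
from h import *
c=manip.camera_info('wrist');Mi=np.linalg.inv(c['mount'])
def pt(p): q=Mi@np.r_[p,1];q=c['K']@q[:3];return (q[:2]/q[2]).round(1)
for p in [(0,.0063,.022),(.011,.0063,.022),(-.011,.0063,.022),(0,.0063,.003),(0,.018,.003),(0,.018,.022)]: print(p,pt(p))
o=manip.get_obs();Rt=R.from_quat(o['ee_rot']).as_matrix()
f=np.array([np.cos(np.radians(48.4)),np.sin(np.radians(48.4)),0])
l=np.array([-f[1],f[0],0]);cc=np.array([.495,-.292,0])
for nm,p in [('butt top L',cc-.06*f+.018*l+[0,0,.027]),('butt top R',cc-.06*f-.018*l+[0,0,.027]),('x-41 top L',cc-.041*f+.018*l+[0,0,.023]),('x-41 bot L',cc-.041*f+.018*l),('nose L',cc+.06*f+.018*l)]:
  t=Rt.T@(p-o['position']);print(nm,t.round(4),pt(t))
E
python3 -m crank '[[-1,[0,0,0],[0,0,0]],[-1,[0,0,0],[0,0,0]],[-1,[0,0,0],[0,0,0]],[-1,[0,0,0],[0,0,0]],[-1,[0,0,0],[0,0,0]]]'
```

```text
(0, 0.0063, 0.022) [289.6 245.7]
(0.011, 0.0063, 0.022) [289.8 226.8]
(-0.011, 0.0063, 0.022) [289.5 263.9]
(0, 0.0063, 0.003) [290.6 261.1]
(0, 0.018, 0.003) [314.2 261.1]
(0, 0.018, 0.022) [311.1 245.7]
butt top L [-0.0112 -0.0176 -0.0122] [239.9 297.6]
butt top R [-0.0112  0.0184 -0.0122] [317.3 297.5]
x-41 top L [-0.0021 -0.0176  0.0049] [242.8 263.2]
x-41 bot L [-0.0197 -0.0176  0.0197] [246.4 279.9]
nose L [ 0.0453 -0.0177  0.097 ] [253.3 143.6]
clock: 6.4
position: [0.4659, -0.3242, 0.0277]
ee_rot: [0.827, 0.371, 0.385, -0.173]
ft_force: [0.6, 0.0, 0.2]
grip_width: -0.006
```

Run:
```python
from h import *
rep()
cv2.imwrite('pics/w5.png',manip.camera('wrist'))
cv2.imwrite('pics/sc5.png',manip.camera('scene'))
crop('pics/w5.png',180,120,400,420,2.6,'pics/c7.png')
crop('pics/sc5.png',170,60,350,210,4,'pics/c8.png')
```

```text
t 6.4 pos [ 0.4659 -0.3242  0.0277] q [ 0.553  0.723  0.576  1.785 -1.179  1.457  0.973] F [0.6 0.  0.2] g -0.006
toolx [0.428 0.481 0.766] tooly [ 0.747 -0.664 -0.   ] toolz [ 0.508  0.572 -0.643]
```

View pics/c7.png

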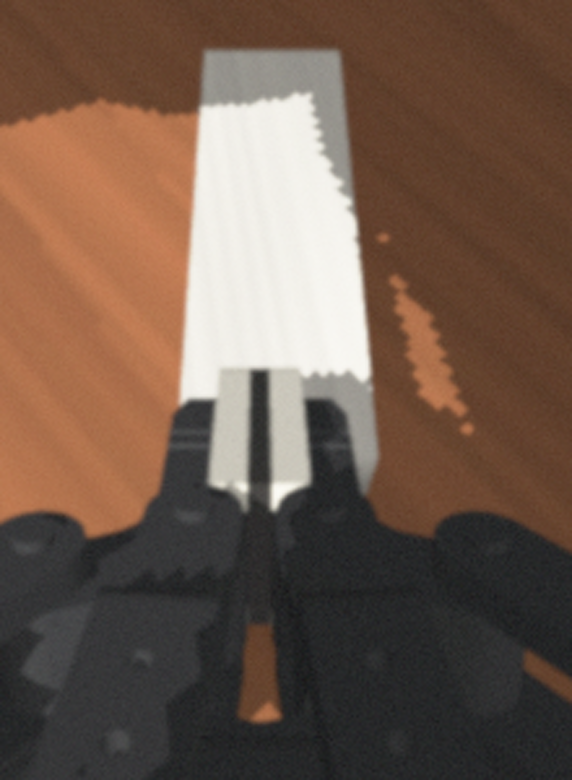

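View pics/c8.png

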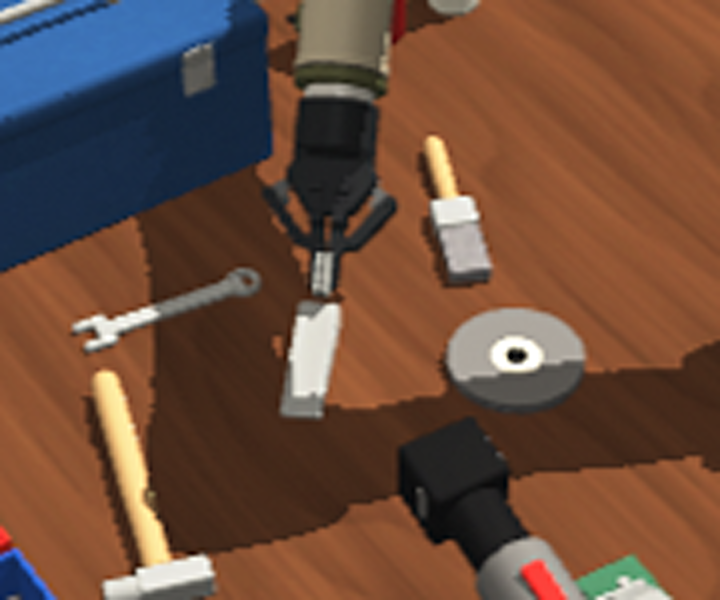

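Run:
```python
from h import *
o=manip.get_obs();Rt=R.from_quat(o['ee_rot']).as_matrix()
for z in (-.03,-.02,-.01,0,.01,.022): 
  p=o['position']+Rt[:,2]*z; print(z,p.round(3),proj('scene',p).round(1))
for z in (0,.02,.04,.06):print(z,ray('scene',250.5,133.5,z))
# wedge in scene now
print([ray('scene',170+a/4,60+b/4,z).round(4) for a,b,z in [(300,300,.027),(342,305,.027),(283,408,.003),(325,408,.003)]])
```

```text
-0.03 [ 0.451 -0.341  0.047] [251.  129.3]
-0.02 [ 0.456 -0.336  0.041] [250.8 132.1]
-0.01 [ 0.461 -0.33   0.034] [250.5 134.8]
0 [ 0.466 -0.324  0.028] [250.3 137.6]
0.01 [ 0.471 -0.319  0.021] [250.1 140.3]
0.022 [ 0.477 -0.312  0.014] [249.8 143.6]
0 [ 0.43735656 -0.36785821  0.        ]
0.02 [ 0.44889131 -0.34917941  0.02      ]
0.04 [ 0.46042605 -0.3305006   0.04      ]
0.06 [ 0.47196079 -0.31182179  0.06      ]
[array([ 0.4738, -0.3473,  0.027 ]), array([ 0.4461, -0.32  ,  0.027 ]), array([ 0.549, -0.261,  0.003]), array([ 0.5185, -0.2398,  0.003 ])]
```

```bash
python3 - <<'E'
from h import *
o=manip.get_obs();Rt=R.from_quat(o['ee_rot']).as_matrix()
def wr(u,v):
    c=manip.camera_info('wrist');M=c['mount']
    return o['position']+Rt@M[:3,3],Rt@M[:3,:3]@np.linalg.inv(c['K'])@[u,v,1]
def sr(u,v):
    c=manip.camera_info('scene');T=np.linalg.inv(c['camera_from_world']);return T[:3,3],T[:3,:3]@np.linalg.inv(c['K'])@[u,v,1]
def tri(a,b):
    A=np.c_[a[1],-b[1]];s=np.linalg.lstsq(A,b[0]-a[0],rcond=None)[0];p,q=a[0]+a[1]*s[0],b[0]+b[1]*s[1];return (p+q)/2,np.linalg.norm(p-q)
for v in (131,133,135):
  p,e=tri(wr(281,261.5),sr(250.5,v));print(p.round(4),e.round(4),'tool',(Rt.T@(p-o['position'])).round(4))
E
crop() { :; }
python3 - <<'E'
from h import *
crop('pics/sc5.png',225,95,285,170,8,'pics/c9.png')
E
```

```text
[ 0.4602 -0.3316  0.0512] 0.0016 tool [ 0.012   0.0006 -0.0222]
[ 0.4622 -0.3293  0.0443] 0.0018 tool [ 0.0087  0.0005 -0.0154]
[ 0.4641 -0.3269  0.0374] 0.0021 tool [ 0.0054  0.0005 -0.0087]
```

View pics/c9.png

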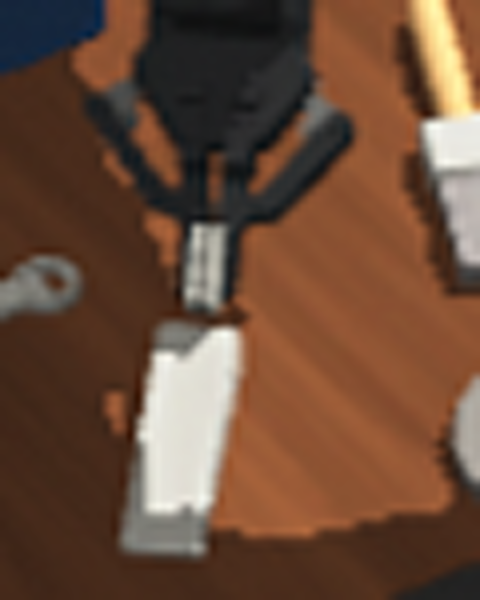

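```bash
python3 -m crank '[[1,[0,0,0],[0,0,0]],[1,[0,0,0],[0,0,0]],[1,[0,0,0],[0,0,0]],[1,[0,0,0],[0,0,0]],[1,[0,0,0],[0,0,0]]]' 70
python3 - <<'E'
from h import *
o=rep()
M=R.from_quat(o['ee_rot']).as_matrix()
print('cam px', proj('scene',o['position']+M@[.078,0,-.16]), 'axis px',proj('scene',o['position']+M@[0,0,-.16]),proj('scene',o['position']+M@[0.04,0,-.1]))
E
```

```text
clock: 7.0
position: [0.4659, -0.3243, 0.0277]
ee_rot: [0.827, 0.371, 0.385, -0.173]
ft_force: [1.1, -0.2, -0.6]
grip_width: 0.847
t 7.0 pos [ 0.4659 -0.3243  0.0277] q [ 0.553  0.723  0.576  1.785 -1.179  1.457  0.973] F [ 1.1 -0.2 -0.6] g 0.847
toolx [0.428 0.481 0.765] tooly [ 0.747 -0.664 -0.   ] toolz [ 0.508  0.572 -0.643]
cam px [251.74436156  88.65047743] axis px [254.22008349  93.50206796] [251.4720717  107.98094115]
```

```bash
python3 -m crank '[[1,[-0.03,0,0.1],[0,0,0]],[1,[-0.03,0,0.1],[0,0,0]],[1,[-0.03,0,0.1],[0,0,0]],[1,[0,0,0],[0,0,0]],[1,[0,0,0],[0,0,0]]]' 70
python3 - <<'E'
from h import *
o=rep()
cv2.imwrite('pics/w6.png',manip.camera('wrist'))
E
```

```text
clock: 7.5
position: [0.475, -0.3137, 0.0065]
ee_rot: [0.827, 0.371, 0.385, -0.173]
ft_force: [-0.4, -0.1, 0.5]
grip_width: 0.996
t 7.5 pos [ 0.475  -0.3137  0.0065] q [ 0.552  0.747  0.543  1.795 -1.201  1.419  0.99 ] F [-0.4 -0.1  0.5] g 0.996
toolx [0.428 0.48  0.766] tooly [ 0.748 -0.664 -0.001] toolz [ 0.508  0.573 -0.643]
```

View pics/w6.png

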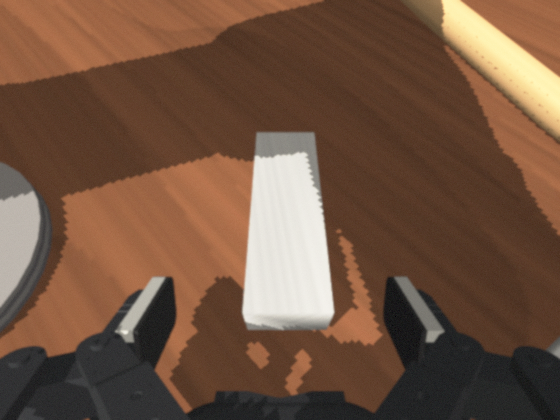

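```bash
python3 -m crank '[[1,[-0.02,0.02,0.08],[0,0,0]],[1,[0,0,0],[0,0,0]],[-1,[0,0,0],[0,0,0]],[-1,[0,0,0],[0,0,0]],[-1,[0,0,0],[0,0,0]]]' 70
python3 -m crank '[[-1,[0,0,0],[0,0,0]],[-1,[0,0,0],[0,0,0]],[-1,[0,0,0],[0,0,0]],[-1,[0,0,0],[0,0,0]],[-1,[0,0,0],[0,0,0]]]' 70
python3 - <<'E'
from h import *
o=rep()
cv2.imwrite('pics/w7.png',manip.camera('wrist'))
cv2.imwrite('pics/sc7.png',manip.camera('scene'))
crop('pics/sc7.png',225,95,285,170,8,'pics/c10.png')
E
```

```text
clock: 8.05
position: [0.4787, -0.3123, 0.0015]
ee_rot: [0.827, 0.371, 0.385, -0.173]
ft_force: [-0.5, 0.8, 0.4]
grip_width: 0.519
clock: 8.55
position: [0.4789, -0.3128, 0.0019]
ee_rot: [0.827, 0.371, 0.385, -0.172]
ft_force: [-1.8, -3.7, 4.5]
grip_width: 0.403
t 8.55 pos [ 0.4789 -0.3128  0.0019] q [ 0.554  0.753  0.533  1.793 -1.206  1.409  0.992] F [-1.8 -3.7  4.5] g 0.403
toolx [0.428 0.481 0.765] tooly [ 0.747 -0.665  0.001] toolz [ 0.509  0.571 -0.644]
```

View pics/w7.png

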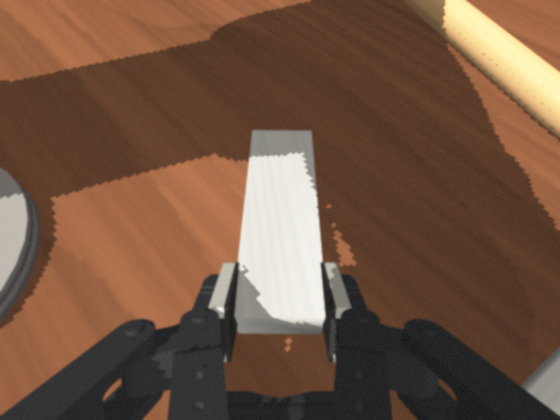

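View pics/c10.png

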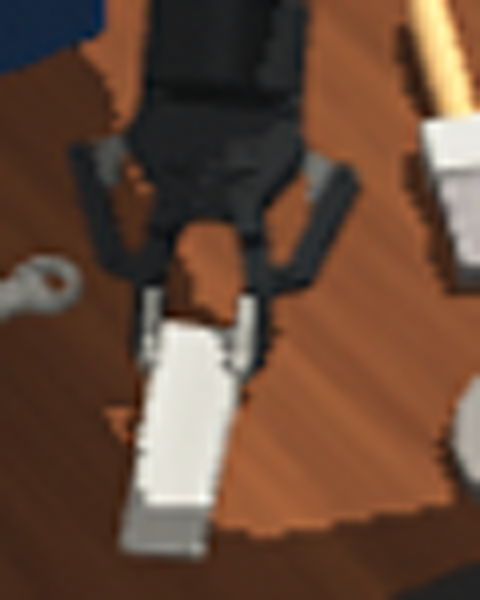

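```bash
python3 - <<'E'
from h import *
o=manip.get_obs();M=R.from_quat(o['ee_rot']).as_matrix()
n=[wray(o,252,130.5,.003),wray(o,312,130.5,.003)];print(n,'nose in tool',(M.T@((n[0]+n[1])/2-o['position'])).round(4))
f=np.r_[M[:2,2],0];f/=np.linalg.norm(f);print('yaw',np.degrees(np.arctan2(f[1],f[0])),'nose ahead',((n[0]+n[1])/2-o['position'])@f,'left',((n[0]+n[1])/2-o['position'])@[-f[1],f[0],0], 'left of each',[(a-o['position'])@[-f[1],f[0],0] for a in n])
E
python3 -m crank '[[-1,[0.29,0,-0.24],[0,0,0]],[-1,[0.29,0,-0.24],[0,0,0]],[-1,[0.2,0,0.24],[0.12,0,-0.1]],[-1,[0.36,0,0.43],[0.12,0,-0.1]],[-1,[0.36,0,0.43],[0.12,0,-0.1]]]' 70
python3 - <<'E'
from h import *
rep([.565,-.086,.06],goal(83.9,50))
E
```

```text
[array([ 0.52519526, -0.23661419,  0.003     ]), array([ 0.55270008, -0.26109347,  0.003     ])] nose in tool [0.0573 0.0023 0.0664]
yaw 48.28577242378825 nose ahead 0.0877301240831825 left -0.0022644775674639937 left of each [np.float64(0.016145772992634914), np.float64(-0.020674728127562894)]
clock: 9.15
position: [0.542, -0.2162, 0.0603]
ee_rot: [0.745, 0.517, 0.345, -0.242]
ft_force: [0.7, 0.4, -5.4]
grip_width: 0.401
t 9.15 pos [ 0.542  -0.2162  0.0603] q [ 0.392  0.721  0.476  1.633 -1.044  1.531  0.915] F [ 0.7  0.4 -5.4] g 0.401
toolx [0.227 0.604 0.764] tooly [ 0.937 -0.348 -0.003] toolz [ 0.265  0.717 -0.645]
shift rows(/80mm) [ 1.045 -0.297  1.245]
turn(/45deg) [ 0.241  0.003 -0.207]
```

```bash
python3 -m crank '[[-1,[0.28,-0.1,0.34],[0.12,0,-0.1]],[-1,[0.28,-0.1,0.34],[0.12,0,-0.1]],[-1,[0.28,-0.1,0.34],[0,0,0]],[-1,[0,0,0],[0,0,0]],[-1,[0,0,0],[0,0,0]]]' 70
python3 - <<'E'
from h import *
rep([.565,-.086,.06],goal(83.9,50))
cv2.imwrite('pics/w8.png',manip.camera('wrist'))
E
```

```text
clock: 9.65
position: [0.5427, -0.1074, 0.0594]
ee_rot: [0.676, 0.603, 0.314, -0.283]
ft_force: [1.2, -0.6, -4.7]
grip_width: 0.402
t 9.65 pos [ 0.5427 -0.1074  0.0594] q [ 0.254  0.688  0.414  1.667 -0.969  1.526  0.948] F [ 1.2 -0.6 -4.7] g 0.402
toolx [0.075 0.639 0.766] tooly [ 0.994 -0.111 -0.005] toolz [ 0.082  0.761 -0.643]
shift rows(/80mm) [0.197 0.248 0.222]
turn(/45deg) [ 0.001  0.    -0.009]
```

View pics/w8.png

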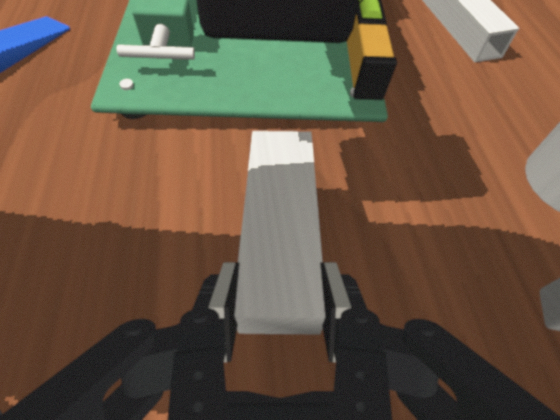

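Run:
```python
from h import *
crop('pics/w8.png',80,60,400,150,2.5,'pics/c11.png')
```

```text
(no output)
```

View pics/c11.png

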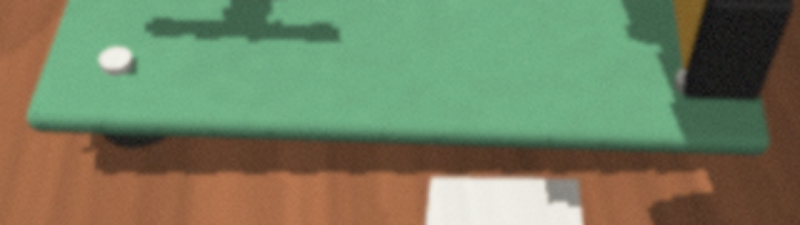

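```bash
cat > st.py <<'E'
from h import *
def edge(o,L,Rr,zl=.0163,zr=.0047):
    a=wray(o,*L,zl);b=wray(o,*Rr,zr);d=(b-a)[:2];w=np.hypot(*d);e=d/w
    fw=np.array([-e[1],e[0]]);low=a[:2]+d*(170/240)
    return a,b,w,np.degrees(np.arctan2(fw[1],fw[0])),low,fw
E
python3 - <<'E'
from st import *
o=manip.get_obs()
for r in (edge(o,(92.8,110.8),(386.4,120.8)),edge(o,(92.8,107.2),(386.4,116.8),.0243,.0127)): print(r)
E
```

```text
(array([0.40898903, 0.06088374, 0.0163    ]), array([0.64971588, 0.03291874, 0.0047    ]), np.float64(0.24234574078665452), np.float64(83.37370948759096), array([0.57950388, 0.0410752 ]), array([0.11539295, 0.99331992]))
(array([0.41325629, 0.05572176, 0.0243    ]), array([0.64677082, 0.02955747, 0.0127    ]), np.float64(0.2349757498961267), np.float64(83.60692019484297), array([0.57866241, 0.03718872]), array([0.1113489 , 0.99378138]))
```

```bash
cat >> st.py <<'E'
low=np.array([.579,.0395]);YAW=83.6
fw=np.array([np.cos(np.radians(YAW)),np.sin(np.radians(YAW))]);lf=np.array([-fw[1],fw[0]])
def tgt(ins,z): return np.r_[low-fw*(.0877-ins)+lf*.0023,z]
def st(ins,z):
    o=rep(tgt(ins,z),goal(YAW,50)); d=o['position'][:2]-low
    print('inserted mm',((d@fw)+.0877)*1e3,'lat mm',(d@lf-.0023)*1e3); return o
E
python3 -c "
from st import *
st(-.015,.003)"
```

```text
t 9.7 pos [ 0.5428 -0.1088  0.0596] q [ 0.256  0.689  0.415  1.666 -0.969  1.526  0.949] F [-0.5 -1.1 -4.9] g 0.4
toolx [0.076 0.639 0.765] tooly [ 0.994 -0.113 -0.004] toolz [ 0.084  0.761 -0.644]
shift rows(/80mm) [-0.148  0.217  0.921]
turn(/45deg) [-0.002  0.001 -0.005]
inserted mm -63.74327684324058 lat mm 17.17816540245044
```

```bash
python3 -m crank '[[-1,[-0.1,0.1,0.1],[0,0,0]],[-1,[-0.1,0.1,0.15],[0,0,0]],[-1,[0,0.02,0.2],[0,0,0]],[-1,[0,0,0.2],[0,0,0]],[-1,[0,0,0],[0,0,0]]]' 70
python3 -c "
from st import *
st(-.010,.002)"
```

```text
clock: 10.2
position: [0.5631, -0.0777, 0.0129]
ee_rot: [0.676, 0.603, 0.314, -0.285]
ft_force: [0.0, 0.6, -5.6]
grip_width: 0.405
t 10.2 pos [ 0.5631 -0.0777  0.0129] q [ 0.227  0.76   0.375  1.665 -1.02   1.453  0.967] F [ 0.   0.6 -5.6] g 0.405
toolx [0.075 0.636 0.768] tooly [ 0.994 -0.11  -0.006] toolz [ 0.081  0.764 -0.641]
shift rows(/80mm) [0.06  0.006 0.284]
turn(/45deg) [-0.006 -0.004 -0.005]
inserted mm -30.493987160325016 lat mm 0.39809134509052446
```

```bash
python3 -m crank '[[-1,[-0.04,0,0.04],[0,0,0]],[-1,[-0.04,0,0.03],[0,0,0]],[-1,[-0.02,0,0.015],[0,0,0]],[-1,[0,0,0],[0,0,0]],[-1,[0,0,0],[0,0,0]]]' 70
python3 -c "
from st import *
st(-.005,.002)
cv2.imwrite('pics/w9.png',manip.camera('wrist'));cv2.imwrite('pics/s9.png',manip.camera('side'))
crop('pics/s9.png',200,80,400,230,4,'pics/c12.png')"
```

```text
clock: 10.7
position: [0.5641, -0.0815, 0.0044]
ee_rot: [0.677, 0.603, 0.315, -0.282]
ft_force: [0.2, -0.3, -5.3]
grip_width: 0.4
t 10.7 pos [ 0.5641 -0.0815  0.0044] q [ 0.233  0.774  0.374  1.661 -1.025  1.445  0.979] F [ 0.2 -0.3 -5.3] g 0.4
toolx [0.075 0.639 0.766] tooly [ 0.994 -0.113 -0.002] toolz [ 0.085  0.761 -0.643]
shift rows(/80mm) [ 0.212 -0.013  0.299]
turn(/45deg) [ 0.     0.    -0.004]
inserted mm -34.215570917600694 lat mm -0.9919942810531995
```

View pics/w9.png

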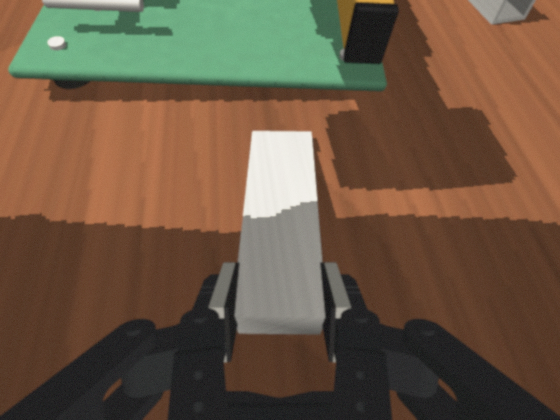

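View pics/c12.png

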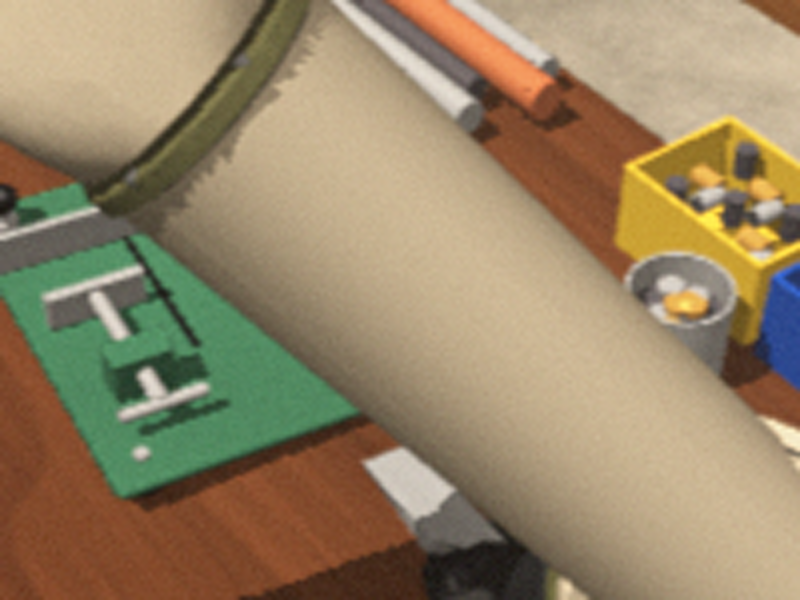

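```bash
python3 -m crank '[[-1,[-0.02,0,0.02],[0,0,0]],[-1,[0.06,-0.01,0.075],[0,0,0]],[-1,[0.06,0,0.075],[0,0,0]],[-1,[0.06,0,0.075],[0,0,0]],[-1,[0,0,0],[0,0,0]]]' 70
python3 -c "
from st import *
st(.02,.002)
cv2.imwrite('pics/sc9.png',manip.camera('scene'))
crop('pics/sc9.png',200,80,400,230,4,'pics/c13.png')"
```

```text
clock: 11.3
position: [0.5662, -0.056, 0.002]
ee_rot: [0.676, 0.604, 0.315, -0.283]
ft_force: [1.3, 2.3, -3.3]
grip_width: 0.395
t 11.3 pos [ 0.5662 -0.056   0.002 ] q [ 0.203  0.759  0.36   1.693 -1.041  1.412  0.972] F [ 1.3  2.3 -3.3] g 0.395
toolx [0.073 0.637 0.767] tooly [ 0.994 -0.111 -0.002] toolz [ 0.084  0.763 -0.641]
shift rows(/80mm) [ 0.229 -0.003  0.274]
turn(/45deg) [-0.002 -0.002 -0.002]
inserted mm -8.581978074972394 lat mm -0.26170142638596344
```

View pics/c13.png

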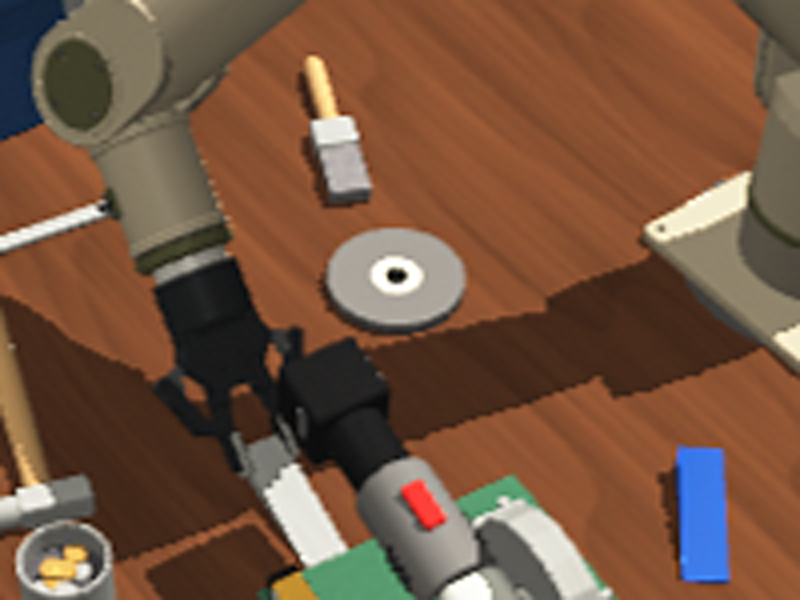

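```bash
python3 -m crank '[[-1,[0.08,0,0.096],[0,0,0]],[-1,[0.08,0,0.096],[0,0,0]],[-1,[0.08,0,0.096],[0,0,0]],[-1,[0.08,0,0.096],[0,0,0]],[-1,[0,0,0],[0,0,0]]]' 70
python3 -c "
from st import *
st(.05,.002)
cv2.imwrite('pics/w10.png',manip.camera('wrist'));cv2.imwrite('pics/sc10.png',manip.camera('scene'))
crop('pics/sc10.png',240,190,330,260,8,'pics/c14.png')"
```

```text
clock: 11.85
position: [0.5712, -0.0188, 0.0019]
ee_rot: [0.677, 0.603, 0.315, -0.281]
ft_force: [1.4, -4.1, 1.4]
grip_width: 0.402
t 11.85 pos [ 0.5712 -0.0188  0.0019] q [ 0.154  0.731  0.342  1.737 -1.068  1.361  0.95 ] F [ 1.4 -4.1  1.4] g 0.402
toolx [0.074 0.639 0.765] tooly [ 0.993 -0.114 -0.001] toolz [ 0.087  0.76  -0.644]
shift rows(/80mm) [ 0.171 -0.013  0.201]
turn(/45deg) [ 0.002  0.001 -0.003]
inserted mm 28.89138217722881 lat mm -1.0007187068505257
```

View pics/c14.png

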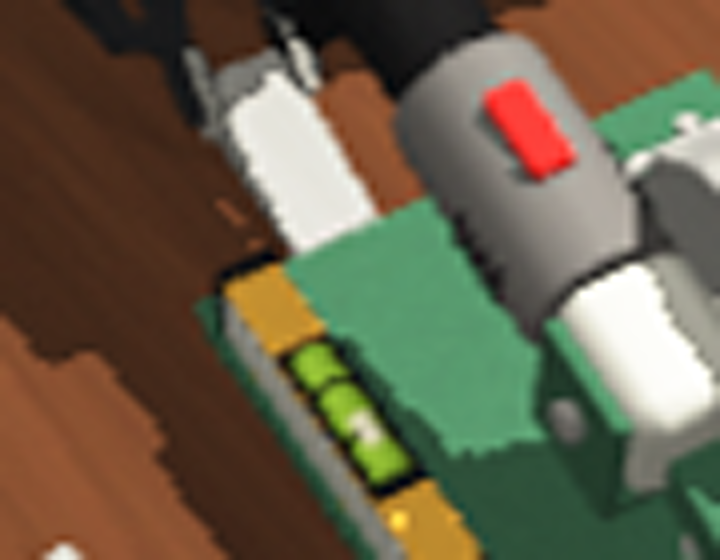

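View pics/w10.png

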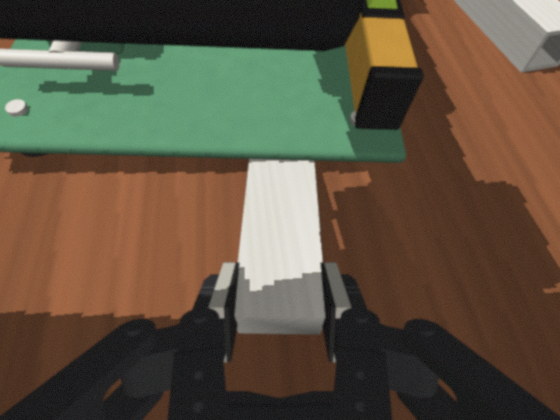

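```bash
python3 -m crank '[[-1,[0.04,0,0.048],[0,0,0]],[-1,[0.04,-0.01,0.048],[0,0,0]],[-1,[0.04,0,0.048],[0,0,0]],[-1,[0.04,0,0.048],[0,0,0]],[-1,[0,0,0],[0,0,0]]]' 70
python3 -c "
from st import *
st(.06,.002)
cv2.imwrite('pics/sc11.png',manip.camera('scene'))
crop('pics/sc11.png',265,220,305,255,16,'pics/c15.png')
crop('pics/sc10.png',265,220,305,255,16,'pics/c15a.png')"
```

```text
clock: 12.45
position: [0.5731, -0.0024, 0.0018]
ee_rot: [0.678, 0.602, 0.315, -0.279]
ft_force: [-0.9, -16.2, 7.7]
grip_width: 0.401
t 12.45 pos [ 0.5731 -0.0024  0.0018] q [ 0.131  0.717  0.334  1.757 -1.08   1.335  0.94 ] F [ -0.9 -16.2   7.7] g 0.401
toolx [0.076 0.641 0.763] tooly [ 0.993 -0.118  0.   ] toolz [ 0.09   0.758 -0.646]
shift rows(/80mm) [ 0.119 -0.015  0.138]
turn(/45deg) [ 0.007  0.005 -0.005]
inserted mm 45.412862959081394 lat mm -1.0787378784538033
```

View pics/c15.png

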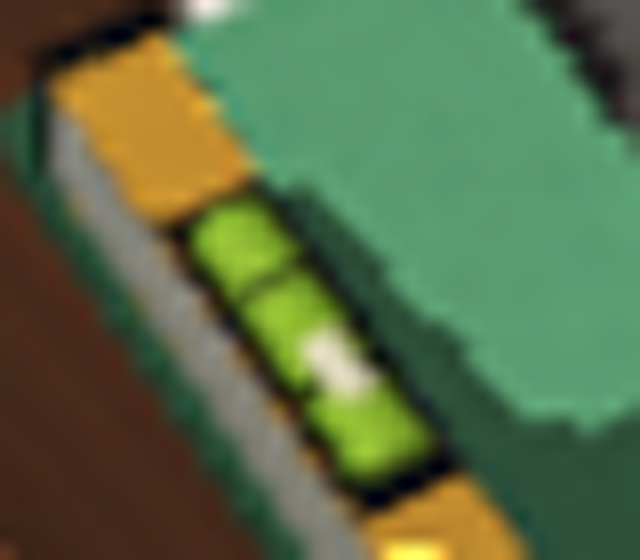

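View pics/c15a.png

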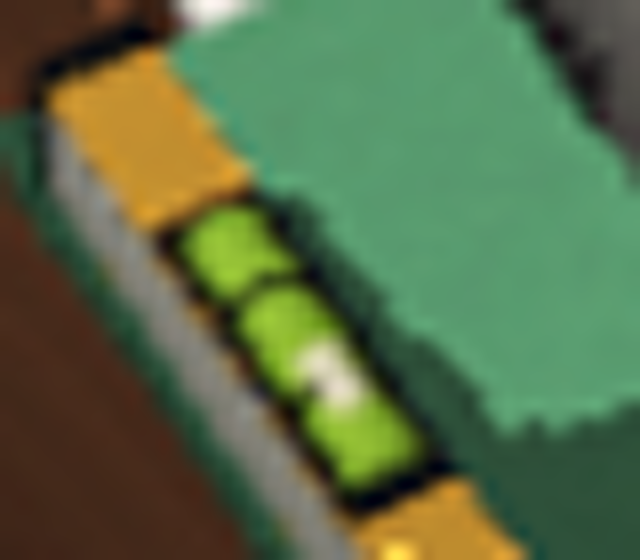

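```bash
python3 -m crank '[[-1,[0.04,0,0.048],[0,0,0]],[-1,[0.04,0,0.048],[0,0,0]],[-1,[0.03,0,0.036],[0,0,0]],[-1,[0,0,0],[0,0,0]],[-1,[0,0,0],[0,0,0]]]' 70
python3 -c "
from st import *
st(.065,.002)
cv2.imwrite('pics/sc12.png',manip.camera('scene'));cv2.imwrite('pics/w12.png',manip.camera('wrist'))
crop('pics/sc12.png',265,220,305,255,16,'pics/c16.png')"
```

```text
clock: 13.0
position: [0.5748, 0.0107, 0.0018]
ee_rot: [0.678, 0.602, 0.315, -0.279]
ft_force: [-0.3, -17.8, 9.1]
grip_width: 0.401
t 13.0 pos [0.5748 0.0107 0.0018] q [ 0.114  0.709  0.326  1.77  -1.09   1.318  0.932] F [ -0.3 -17.8   9.1] g 0.401
toolx [0.076 0.642 0.763] tooly [ 0.993 -0.119  0.   ] toolz [ 0.091  0.758 -0.646]
shift rows(/80mm) [ 0.053 -0.017  0.059]
turn(/45deg) [ 0.007  0.006 -0.005]
inserted mm 58.64740313671944 lat mm -1.2992390762288675
```

View pics/c16.png

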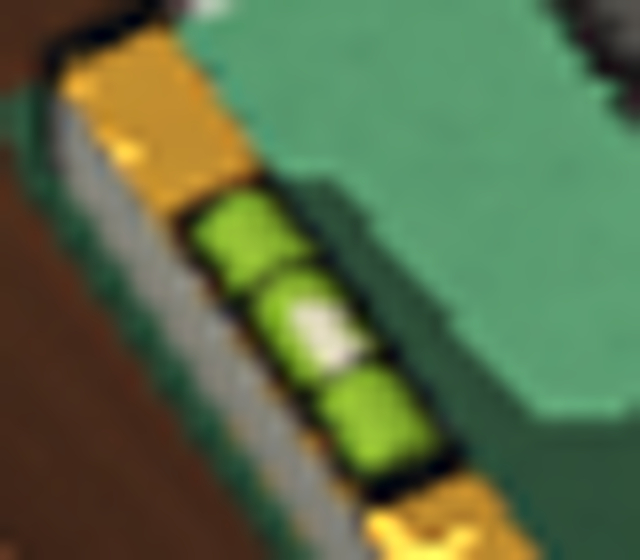

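View pics/w12.png

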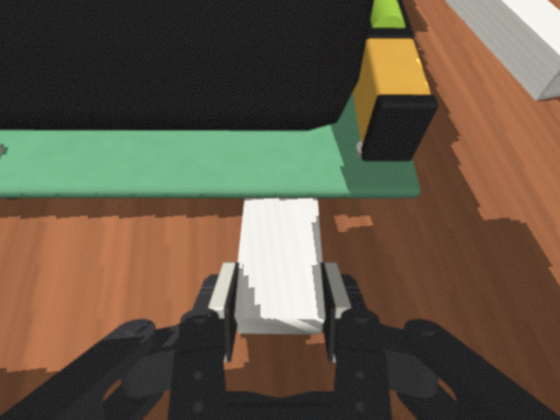

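```bash
python3 -m crank '[[-1,[0.027,0,0.032],[0,0,0]],[-1,[0.027,0,0.032],[0,0,0]],[-1,[0,0,0],[0,0,0]],[-1,[0,0,0],[0,0,0]],[-1,[0,0,0],[0,0,0]]]' 70
python3 -c "
from st import *
st(.065,.002)
cv2.imwrite('pics/sc13.png',manip.camera('scene'));
crop('pics/sc13.png',265,220,305,255,16,'pics/c17.png')"
```

```text
clock: 13.6
position: [0.5756, 0.0162, 0.0017]
ee_rot: [0.679, 0.602, 0.315, -0.278]
ft_force: [-1.8, -22.0, 11.3]
grip_width: 0.401
t 13.6 pos [0.5756 0.0162 0.0017] q [ 0.106  0.705  0.323  1.775 -1.095  1.31   0.927] F [ -1.8 -22.   11.3] g 0.401
toolx [0.077 0.642 0.763] tooly [ 0.993 -0.12   0.001] toolz [ 0.092  0.757 -0.647]
shift rows(/80mm) [ 0.009 -0.019  0.006]
turn(/45deg) [ 0.009  0.007 -0.006]
inserted mm 64.16105833922775 lat mm -1.5339777829889907
```

View pics/c17.png

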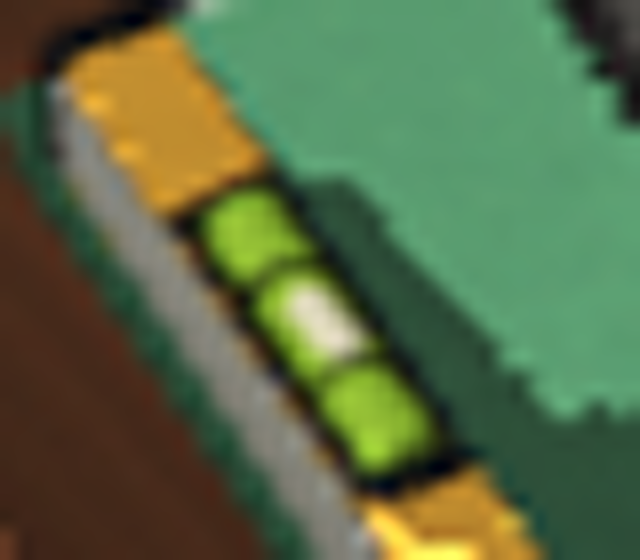

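```bash
cat > bub.py <<'E'
from h import *
def bub(fn):
    im=cv2.imread(fn)[222:256,270:298];hsv=cv2.cvtColor(im,cv2.COLOR_BGR2HSV).astype(int)
    H,S,V=hsv[...,0],hsv[...,1],hsv[...,2]
    g=(H>33)&(H<50)&(S>110)&(V>90)
    ys,xs=np.nonzero(g); P=np.c_[xs,ys].astype(float);c=P.mean(0);d=np.linalg.svd(P-c)[2][0];d*=np.sign(d[1])
    yy,xx=np.mgrid[:im.shape[0],:im.shape[1]];s=(xx-c[0])*d[0]+(yy-c[1])*d[1];t=-(xx-c[0])*d[1]+(yy-c[1])*d[0]
    m=(abs(t)<2.2)&(abs(s)<12)
    wht=np.clip(150-S,0,None)*(V>140)*m
    sb=(s*wht).sum()/wht.sum()
    bins=np.arange(-11,11.1,.75);prof=[V[m&(abs(s-b)<.5)].mean().round() for b in bins]
    print(fn,'bubble s',sb.round(2),'green ends',np.percentile((P-c)@d,[1,99]).round(2));print(list(zip(bins.round(1).tolist(),map(int,prof))))
for i in('scene0','sc10','sc11','sc12','sc13'): bub(f'pics/{i}.png')
crop('pics/scene0.png',290,240,390,310,6,'pics/r0.png');crop('pics/sc13.png',290,240,390,310,6,'pics/r1.png')
E
python3 bub.py; python3 -c "
import cv2,numpy as np
a=cv2.imread('pics/r0.png');b=cv2.imread('pics/r1.png')
cv2.imwrite('pics/r.png',cv2.resize(np.vstack([a,b]),None,fx=.7,fy=.7))"
```

```text
pics/scene0.png bubble s 3.07 green ends [-8.9   9.84]
[(-11.0, 189), (-10.2, 150), (-9.5, 104), (-8.8, 160), (-8.0, 167), (-7.2, 177), (-6.5, 187), (-5.8, 174), (-5.0, 178), (-4.2, 130), (-3.5, 108), (-2.8, 165), (-2.0, 174), (-1.2, 179), (-0.5, 170), (0.2, 175), (1.0, 185), (1.8, 189), (2.5, 176), (3.2, 165), (4.0, 160), (4.8, 169), (5.5, 179), (6.2, 175), (7.0, 182), (7.8, 175), (8.5, 170), (9.2, 159), (10.0, 98), (10.8, 40)]
pics/sc10.png bubble s 2.94 green ends [-9.22  9.51]
[(-11.0, 169), (-10.2, 114), (-9.5, 108), (-8.8, 160), (-8.0, 164), (-7.2, 172), (-6.5, 174), (-5.8, 174), (-5.0, 150), (-4.2, 96), (-3.5, 113), (-2.8, 164), (-2.0, 176), (-1.2, 171), (-0.5, 179), (0.2, 173), (1.0, 189), (1.8, 204), (2.5, 168), (3.2, 180), (4.0, 177), (4.8, 180), (5.5, 192), (6.2, 176), (7.0, 178), (7.8, 169), (8.5, 160), (9.2, 120), (10.0, 67), (10.8, 22)]
pics/sc11.png bubble s 2.71 green ends [-9.05  9.76]
[(-11.0, 189), (-10.2, 121), (-9.5, 103), (-8.8, 146), (-8.0, 172), (-7.2, 177), (-6.5, 172), (-5.8, 174), (-5.0, 152), (-4.2, 119), (-3.5, 129), (-2.8, 160), (-2.0, 169), (-1.2, 174),
[... 352 characters left out ...]
 (-5.0, 157), (-4.2, 107), (-3.5, 110), (-2.8, 161), (-2.0, 168), (-1.2, 181), (-0.5, 187), (0.2, 204), (1.0, 195), (1.8, 210), (2.5, 182), (3.2, 127), (4.0, 162), (4.8, 169), (5.5, 185), (6.2, 173), (7.0, 182), (7.8, 173), (8.5, 175), (9.2, 134), (10.0, 79), (10.8, 33)]
pics/sc13.png bubble s 0.04 green ends [-9.31  9.43]
[(-11.0, 164), (-10.2, 79), (-9.5, 102), (-8.8, 159), (-8.0, 163), (-7.2, 169), (-6.5, 171), (-5.8, 174), (-5.0, 142), (-4.2, 88), (-3.5, 118), (-2.8, 176), (-2.0, 204), (-1.2, 192), (-0.5, 209), (0.2, 204), (1.0, 190), (1.8, 199), (2.5, 145), (3.2, 123), (4.0, 145), (4.8, 173), (5.5, 179), (6.2, 171), (7.0, 175), (7.8, 173), (8.5, 172), (9.2, 133), (10.0, 73), (10.8, 30)]
```

View pics/r.png

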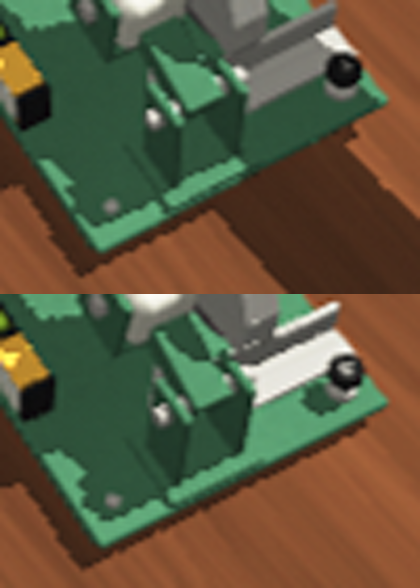

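```bash
python3 -m crank '[[-1,[0.014,0,0.017],[0,0,0]],[-1,[0,0,0],[0,0,0]],[-1,[0,0,0],[0,0,0]],[-1,[0,0,0],[0,0,0]],[-1,[0,0,0],[0,0,0]]]' 70
python3 -c "
from st import *
st(.065,.002)"
python3 -m crank '[[1,[0,0,0],[0,0,0]],[1,[0,0,0],[0,0,0]],[1,[0,0,0],[0,0,0]],[1,[0,0,0],[0,0,0]],[1,[0,0,0],[0,0,0]]]'
python3 -c "
from st import *
st(.065,.002)
cv2.imwrite('pics/sc14.png',manip.camera('scene'));cv2.imwrite('pics/w14.png',manip.camera('wrist'))
crop('pics/sc14.png',265,220,305,255,16,'pics/c18.png')"
sed -i '/^for i/,$d' bub.py; echo "
import sys
for i in sys.argv[1:]: bub(f'pics/{i}.png')">>bub.py; python3 bub.py sc14
```

```text
clock: 14.15
position: [0.5757, 0.0168, 0.0017]
ee_rot: [0.679, 0.602, 0.314, -0.278]
ft_force: [-4.1, -25.9, 13.8]
grip_width: 0.405
t 14.15 pos [0.5757 0.0168 0.0017] q [ 0.105  0.703  0.323  1.777 -1.095  1.308  0.926] F [ -4.1 -25.9  13.8] g 0.405
toolx [0.078 0.643 0.762] tooly [ 0.993 -0.121  0.001] toolz [ 0.092  0.756 -0.648]
shift rows(/80mm) [ 0.004 -0.02  -0.001]
turn(/45deg) [ 0.01   0.008 -0.007]
inserted mm 64.80456351045531 lat mm -1.5952310686000355
clock: 14.65
position: [0.5742, 0.0244, 0.0011]
ee_rot: [0.676, 0.603, 0.314, -0.283]
ft_force: [-0.1, -0.1, -0.5]
grip_width: 1.002
t 14.65 pos [0.5742 0.0244 0.0011] q [ 0.101  0.705  0.316  1.779 -1.097  1.309  0.926] F [-0.1 -0.1 -0.5] g 1.002
toolx [0.075 0.638 0.766] tooly [ 0.994 -0.112 -0.003] toolz [ 0.084  0.762 -0.642]
shift rows(/80mm) [-0.049  0.01  -0.076]
turn(/45deg) [-0.002 -0.001 -0.004]
inserted mm 72.14393414236947 lat mm 0.8065812976679643
pics/sc14.png bubble s -0.38 green ends [-9.46  9.27]
[(-11.0, 155), (-10.2, 74), (-9.5, 114), (-8.8, 167), (-8.0, 165), (-7.2, 179), (-6.5, 174), (-5.8, 186), (-5.0, 142), (-4.2, 99), (-3.5, 162), (-2.8, 178), (-2.0, 207), (-1.2, 189), (-0.5, 205), (0.2, 191), (1.0, 190), (1.8, 174), (2.5, 137), (3.2, 119), (4.0, 142), (4.8, 167), (5.5, 173), (6.2, 171), (7.0, 172), (7.8, 176), (8.5, 161), (9.2, 117), (10.0, 70), (10.8, 27)]
```

View pics/c18.png

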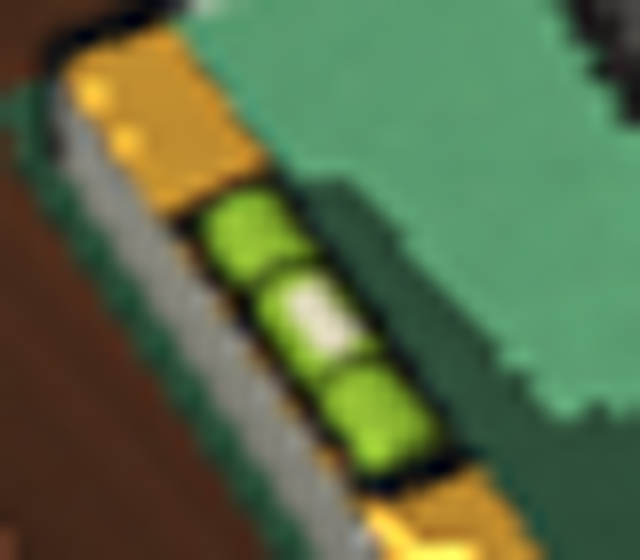

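View pics/w14.png

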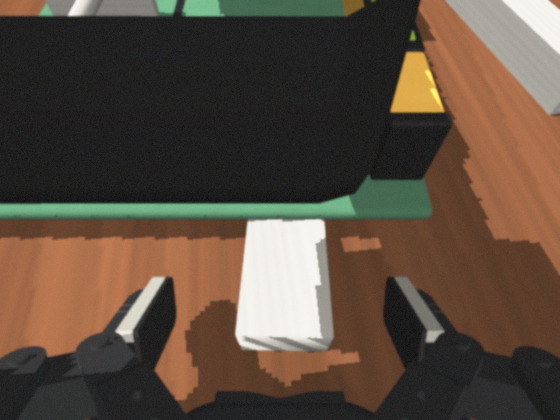

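```bash
python3 -m crank '[[1,[-0.16,0,-0.19],[0,0,0]],[1,[-0.32,0,-0.385],[0,0,0]],[1,[-0.32,0,-0.385],[0,0,0]],[1,[-0.1,0,-0.45],[0,0,0]],[1,[0,0,0],[0,0,0]]]'
python3 -m crank '[[1,[0,0,-0.4],[0,0,0]],[1,[0,0,-0.4],[0,0,0]],[1,[0,0,0],[0,0,0]],[1,[0,0,0],[0,0,0]],[1,[0,0,0],[0,0,0]]]'
python3 -c "
from st import *
rep()
cv2.imwrite('pics/sc15.png',manip.camera('scene'));cv2.imwrite('pics/w15.png',manip.camera('wrist'))
crop('pics/sc15.png',265,220,305,255,16,'pics/c19.png')"
python3 bub.py sc15
```

```text
clock: 15.25
position: [0.559, -0.1158, 0.0194]
ee_rot: [0.679, 0.602, 0.314, -0.279]
ft_force: [0.5, -0.1, -0.0]
grip_width: 1.001
clock: 15.75
position: [0.5538, -0.1558, 0.0591]
ee_rot: [0.676, 0.603, 0.314, -0.283]
ft_force: [0.4, 0.4, 0.6]
grip_width: 1.002
t 15.75 pos [ 0.5538 -0.1558  0.0591] q [ 0.315  0.759  0.427  1.553 -0.96   1.593  0.954] F [0.4 0.4 0.6] g 1.002
toolx [0.075 0.638 0.767] tooly [ 0.994 -0.112 -0.004] toolz [ 0.084  0.762 -0.642]
pics/sc15.png bubble s -0.42 green ends [-9.54  9.21]
[(-11.0, 145), (-10.2, 74), (-9.5, 130), (-8.8, 168), (-8.0, 176), (-7.2, 181), (-6.5, 176), (-5.8, 180), (-5.0, 134), (-4.2, 100), (-3.5, 164), (-2.8, 182), (-2.0, 205), (-1.2, 190), (-0.5, 197), (0.2, 185), (1.0, 191), (1.8, 176), (2.5, 138), (3.2, 118), (4.0, 146), (4.8, 168), (5.5, 172), (6.2, 172), (7.0, 175), (7.8, 171), (8.5, 172), (9.2, 111), (10.0, 60), (10.8, 27)]
```

View pics/sc15.png

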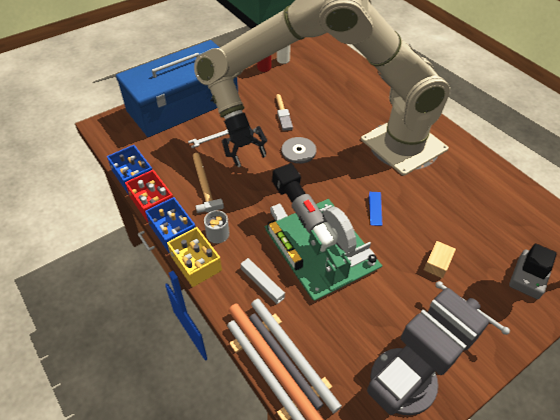

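View pics/w15.png

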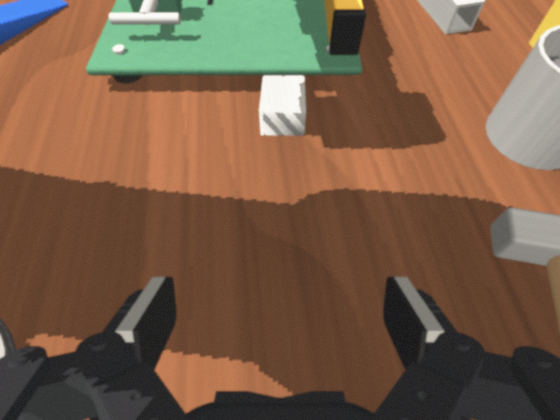

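View pics/c19.png

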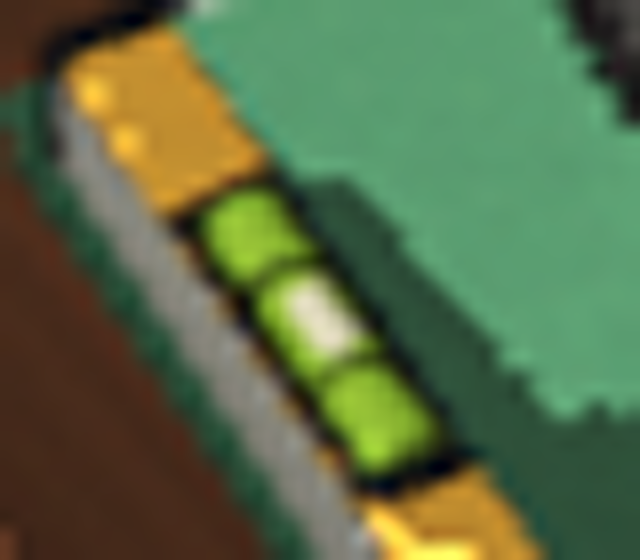

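```bash
python3 -c "
from st import *
o=manip.get_obs();print(edge(o,(89,74.5),(360,74.5),.016,.016)[2:])
for a in((264,135,0),(306,135,0)):print(wray(o,*a))
manip.hand_in()"
```

```text
(np.float64(0.23951678826440556), np.float64(83.2704952176659), array([0.57740916, 0.04170973]), array([0.11718216, 0.99311044]))
[ 0.55706902 -0.01339034  0.        ]
[ 0.59191164 -0.01744825  0.        ]
the job is handed in; nothing more can be done
```

I picked up the grey steel wedge, pushed it nose first under the front edge beside the bare corner, opened the jaws and backed the hand clear. I then handed the job in at about 16 s of the 45 s allowed. The blue look-alike was not touched.

**Last checks, robot clear:**
- **Bubble:** it sits within about 0.1 pixel of the midpoint between its lines, and it did not shift when the hand let go and backed off.
- **Wedge:** about 57 mm stays outside the edge, so about 63 mm is under it.
- **Stand:** its front edge measures within about 3 mm and 0.3° of where it was at the start, which is near the accuracy of the cameras.
- **Forces:** the highest I read at the wrist was about 30 N, against the 120 N limit. Readings come only at the end of each move.
- **Other things:** they looked to be in their original places in the final overview picture; I did not measure them.

**What disagreed:**
- **Failed first grasp:** the first close gripped nothing, because the fingertips turned out about 37 mm farther back than the stated tool geometry. I measured this from two camera views, moved in by that much and gripped properly on the second try.
- **Push force:** it reached about 22–26 N sideways, above the 5–15 N expected, and dropped to zero on release.
- **Insertion depth:** the tool position suggested about 65 mm, against about 63 mm in the final picture. The bubble reading agrees with either.

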